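# Gauge the riser plates and rack them

## Task

First check the comparator's zero: press its knob down until the foot rests on the bare granite, and let it spring back. Then check the riser plates (the long bars with an eye) one at a time, thinnest first: lay the plate flat on the comparator's granite base with its solid end under the foot, press the knob down until the foot rests firmly on the plate so that the gauge reads its thickness, and let it spring back up; and thread that plate's eye over any free post of the rack so that it lies flat on the deck, before you fetch the next; two or three plates are there. Leave the other things on the bench where they are.

Things in the scene. Friction and masses are not known exactly. Their poses are not given: they have to be found in the camera images.
- plate_thin: thinnest riser plate (may be absent): plain aluminium bar 180 long (x) x 36 wide (y) x 14 mm thick (z), about 200 g, solid but for one 24 mm round through-hole (the eye) centred 66 mm from its middle towards its -x end. Starts flat on the table at the robot's left, eye end towards the robot. Origin: centre of the underside, z up. Either face may be up.
- eye_thin (a point): centre of the eye of plate_thin, at mid-thickness (7 mm above the underside)
- plate_mid: middle riser plate (may be absent): plain aluminium bar 180 long (x) x 40 wide (y) x 20 mm thick (z), about 280 g, solid but for one 24 mm round through-hole (the eye) centred 66 mm from its middle towards its -x end. Starts flat on the table at the robot's left, eye end towards the robot. Origin: centre of the underside, z up. Either face may be up.
- eye_mid (a point): centre of the eye of plate_mid, at mid-thickness (10 mm above the underside)
- plate_thick: thickest riser plate (may be absent): plain aluminium bar 180 long (x) x 44 wide (y) x 28 mm thick (z), about 360 g, solid but for one 24 mm round through-hole (the eye) centred 66 mm from its middle towards its -x end. Starts flat on the table at the robot's left, eye end towards the robot. Origin: centre of the underside, z up. Either face may be up.
- eye_thick (a point): centre of the eye of plate_thick, at mid-thickness (14 mm above the underside)
- gauge_stand: fixed comparator: granite base 270 (x) x 110 (y) mm, flat top 30 mm above the table; 28 mm column, 230 mm high, at x = +113 with an arm (115 to 135 mm high, 34 wide) out to x = +35 mm. Stem and foot are at x = +50, y = 0. A plate laid along x with its middle at x = -22 mm, eye to -x, has its solid end under the foot, clear of the column. Origin: centre of the underside; -x faces the robot
- foot (a point): flat steel foot, 16 mm diameter, 10 mm high, at the lower end of the gauge stem; this point: centre of its lower face, which touches the part. Raised, it is 60 mm above the granite.
- knob_top (a point): centre of the top of the black knob (30 mm diameter) on the gauge stem, always 125 mm above the foot's lower face; push it straight down with closed fingers to lower the foot
- gauge (a joint): height of the foot's lower face above the granite, m: 0.06 when up, 0 on bare granite, the thickness of the part when pressed on it. A spring (about 1 N at the top, 5 N at the bottom) lifts it back to 0.06 when let go.
- rack: fixed black kitting rack: deck 210 (x) x 220 (y) mm, its top 15 mm above the table, with three upright steel posts in a row along y, at x = -66 mm, y = +80, 0, -80 mm. A plate with its eye on a post and lying along the rack's x lies wholly on the deck. Origin: centre of the underside; -x side (the posts' side) faces the robot.
- post0 (a point): foot of a rack post, on the deck's top (y = 80 mm in the rack): steel post 14 mm diameter, 45 mm high above the deck, the top 10 mm tapered
- post1 (a point): foot of a rack post, on the deck's top (y = 0 mm in the rack): steel post 14 mm diameter, 45 mm high above the deck, the top 10 mm tapered
- post2 (a point): foot of a rack post, on the deck's top (y = -80 mm in the rack): steel post 14 mm diameter, 45 mm high above the deck, the top 10 mm tapered
- cartridge: amber bottle, 40 mm diameter, 130 high; bystander, leave alone
- jar: clear jar, 70 mm diameter, 70 high; bystander, leave alone
- driver: screwdriver lying down, under 35 mm high; bystander, leave alone
- pendant: black hand pendant 190 x 75 x 30 mm lying down; bystander, leave alone
- cup: white cup, 60 mm diameter, 80 high; bystander, leave alone
- blank: bare aluminium bar 120 x 35 x 25 mm without a hole, not one of the plates; bystander, leave alone
- can: metal can, 50 mm diameter, 90 high; bystander, leave alone
Not all that is in view belongs to the job. Leave any purple look-alike of the plate_thin alone.

How it is judged:
On the way, in this order (a step that is already met when the one before it is completed fails the run):
1. zero check: the gauge foot is pressed down to the bare granite (value of joint gauge below 0.002 m), for 0.2 s.
2. the gauge foot rests on the thinnest plate, which lies flat on the granite (each within 2 mm), so that the gauge reads its thickness ((z of foot in the frame of eye_thin between 0.005 and 0.009 m or z of foot in the frame of eye_thin between -0.009 and -0.005 m) and z of eye_thin in the frame of gauge_stand between 0.035 and 0.039 m and contact force between gauge and plate_thin above 0.5 N and angle between the z axis of plate_thin and the z axis of gauge_stand, either way round below 0.06 rad), for 0.2 s.
3. the thinnest plate lies flat on the rack with its eye over a post ((horizontal distance between eye_thin and post0 below 0.008 m or horizontal distance between eye_thin and post1 below 0.008 m or horizontal distance between eye_thin and post2 below 0.008 m) and z of eye_thin in the frame of rack between 0.019 and 0.025 m and angle between the z axis of plate_thin and the z axis of rack, either way round below 0.06 rad), for 0.2 s.
4. the gauge foot rests on the middle plate, which lies flat on the granite (each within 2 mm), so that the gauge reads its thickness ((z of foot in the frame of eye_mid between 0.008 and 0.012 m or z of foot in the frame of eye_mid between -0.012 and -0.008 m) and z of eye_mid in the frame of gauge_stand between 0.038 and 0.042 m and contact force between gauge and plate_mid above 0.5 N and angle between the z axis of plate_mid and the z axis of gauge_stand, either way round below 0.06 rad), for 0.2 s.
5. the middle plate lies flat on the rack with its eye over a post ((horizontal distance between eye_mid and post0 below 0.008 m or horizontal distance between eye_mid and post1 below 0.008 m or horizontal distance between eye_mid and post2 below 0.008 m) and z of eye_mid in the frame of rack between 0.022 and 0.028 m and angle between the z axis of plate_mid and the z axis of rack, either way round below 0.06 rad), for 0.2 s.
6. the gauge foot rests on the thickest plate, which lies flat on the granite (each within 2 mm), so that the gauge reads its thickness ((z of foot in the frame of eye_thick between 0.012 and 0.016 m or z of foot in the frame of eye_thick between -0.016 and -0.012 m) and z of eye_thick in the frame of gauge_stand between 0.042 and 0.046 m and contact force between gauge and plate_thick above 0.5 N and angle between the z axis of plate_thick and the z axis of gauge_stand, either way round below 0.06 rad), for 0.2 s.
7. the thickest plate lies flat on the rack with its eye over a post ((horizontal distance between eye_thick and post0 below 0.008 m or horizontal distance between eye_thick and post1 below 0.008 m or horizontal distance between eye_thick and post2 below 0.008 m) and z of eye_thick in the frame of rack between 0.026 and 0.032 m and angle between the z axis of plate_thick and the z axis of rack, either way round below 0.06 rad), for 0.2 s.
At the end, for the whole second after the job is handed in: Every plate present lies flat (within 0.06 rad) on the rack's deck (within 3 mm), its eye over a post of its own (within 8 mm), released and at rest; the gauge is up again (reads over 0.055) (all of step 3 and all of step 5 and all of step 7 and linear speed of each of plate_thin, plate_mid, plate_thick below 0.02 m/s and value of joint gauge above 0.055 m); the robot touches nothing.
It fails at once if a bystander is shifted by more than 6 cm (distance of any of cartridge, jar, driver, pendant, cup, blank, can from where it was at the start of the episode above 0.06 m).
Of plate_thin, plate_mid, plate_thick only 2 to 3 are there at a start; the rules pass over those that are not, and their reading is None.
At some moment in a run one of plate_thin, plate_mid, plate_thick may be knocked a few centimetres aside while the robot is not near it.
Once in a run the grip may slacken for a moment while it holds something.
It also fails if it takes over 210 s, if anything falls off the work surface, if the arm or the gripper's body presses on something with over 40 N, if the wrist force passes 120 N, or if a joint passes its speed limit or range.

## Robot

A 6-joint arm with a two-finger parallel gripper is mounted at the origin on the work surface. World frame = base frame: x ahead of the robot, y to its left, z up, the work surface at z = 0. Lengths are in m, angles in rad, forces in N, time in s.
With the tool pointing down it reaches from about 0.35 to 0.95 m from the base axis. Payload 17.4 kg.
Tool frame: the origin (TCP) lies at the very end of the fingers, on their centre line; the grasp point (between the pads) lies 19 mm behind it; x points along the fingers, y is the direction in which the jaws open and shut, and the axes are right-handed (so a half turn about x gives the same grasp; the last joint's range is limited). The gripper opens to 93 mm and grips with 3 to 60 N. Pads are 15 mm wide; open, the fingers measure 128 mm over their backs; the gripper's body (75 mm by 188 mm) begins 65 mm behind the grasp point.
Start: joints at [-1.21, 0.116, 1.442, -0, 1.584, -0.038], TCP at [0.262, -0.622, 0.219] pointing down, gripper open.
Joint ranges: [-2.83, 2.83], [-0.83, 2.19], [0.07, 2.5], [-1.14, 4.28], [0.01, 3], [-2.97, 2.97]. Speed limits (rad/s): [1.89, 1.89, 2.22, 3.14, 3.14, 3.14].

## Interface

Orientations are given as a 3x3 rotation matrix whose columns are the frame's x, y, z axes.
In Python, from workcell import arm gives the robot as it stands.
- The arm moves only by the tool drive_tool, never from a script. Its argument "steps" is a list that holds one entry, the list of rows, each a list of 4 numbers: the shift along the tool's x, y, z in mm, then the turn about the tool's x in rad. In form: [[[tx, ty, tz, spin], ...]]. A call has exactly 5 rows; each row shifts and turns the pose as measured when the row begins, along the tool's axes as they then stand; what a row does not reach is not made up. A row lasts 1/12 s, in which the tool goes at most 41.7 mm and 7.16 degrees, less where a joint would pass 70% of its speed; a pose out of reach is approached as far as the arm can. A call with a gripper value outside its range is refused whole. "hand" is the finger opening in mm, from 0 to 93, set as the call begins (left out, the last holds). The fingers move at their own pace and stop on an object; "newtons" is the grip in N (left out, the last holds). Time passes only in rows, so rows that do not move let the fingers close, or fill a call up. It gives the time, the measured TCP pose, the force and the opening at its end, in the units of the state.
- arm.read_state(): the state, without advancing time (a new reading comes with each control period).
- arm.snapshot(name): name is "side" or "top"; returns a dict with "frame" (480x640x3 uint8, red, green, blue), "range_z" (480x640 float32, m along the optical axis (not along the pixel's ray), 0 where there is no reading), "K" (3x3 intrinsics, pixels), "xyz" and "orientation" of the camera in the world. Camera axes: x right, y up, looking along -z (the intrinsics and any distortion apply to the point x, -y, -z); pixel columns grow to the right and rows downward; lengths in m; the calibration is good to about 2 mm. A picture is of the moment at which its call begins.
- arm.job_done(): hands the job in, once; it reports no verdict.
The state is a dict: "time_s": time; "q": joint angles; "joint_vel": joint speeds; "tau": joint torques, N m; "tcp_pos": TCP position; "orientation": TCP orientation; "wrist_force": force on the tool from outside, world axes, zero at the start; "torque": the same for the moment, N m; "grip_width": finger opening in m.
Only numpy, scipy, OpenCV 4.12 (cv2) and the standard library are available. Lean on these libraries where they do the work, as an engineer would, in place of code of your own. Each camera call takes 0.05 s, during which the arm holds its last target.

## Working session

There is one attempt and no reset: what is moved stays moved. The work goes in short steps, Python scripts to look and compute and a tool call to move; the robot and the scene stay as the last step left them, time stands still between calls to the robot, and variables do not carry over. Pictures are saved under pics/ and viewed, and the job is handed in when it is done.

Besides the shell and the picture viewer there is one more tool, called after "Request:" as a command line: name --argument value ..., lists and objects as JSON in quotes. drive_tool: Moves the arm, as the interface text tells. Its arguments: {"type":"object","properties":{"steps":{"type":"array"},"hand":{"type":"number"},"newtons":{"type":"number"}},"required":["steps"]}

```bash
ls; mkdir -p pics; cat > h.py <<'E'
import numpy as np, cv2
from workcell import arm
def snap(n,fn=None):
    s=arm.snapshot(n)
    np.savez('last_%s.npz'%n,**{k:np.array(v) for k,v in s.items()})
    if fn: cv2.imwrite('pics/'+fn,s['frame'][:,:,::-1])
    return s
def load(n): return dict(np.load('last_%s.npz'%n))
def px(s,u,v,z=None):
    K=s['K'];d=np.array([(u-K[0,2])/K[0,0],-(v-K[1,2])/K[1,1],-1.]);R=np.array(s['orientation']);p=np.array(s['xyz'])
    if z is None: return p+R@(d*s['range_z'][int(v),int(u)])
    w=R@d; return p+w*((z-p[2])/w[2])
def cloud(s):
    K=s['K'];v,u=np.mgrid[:480,:640];Z=s['range_z']
    d=np.stack([(u-K[0,2])/K[0,0]*Z,-(v-K[1,2])/K[1,1]*Z,-Z],-1)
    P=d@np.array(s['orientation']).T+np.array(s['xyz']);P[Z==0]=np.nan
    return P
def proj(s,p):
    c=np.array(s['orientation']).T@(np.array(p)-np.array(s['xyz']));K=s['K']
    return K[0,0]*c[0]/-c[2]+K[0,2],K[1,1]*-c[1]/-c[2]+K[1,2]
E
python3 - <<'E'
from h import *
for n in('side','top'):
    s=snap(n,n+'0.png');print(n,s['K'],s['xyz'],s['orientation'],{k:np.shape(v) for k,v in s.items()})
st=arm.read_state();print(st)
E
```

```text
pics
side [[519.26025452   0.         320.2614576 ]
 [  0.         519.26025452 237.42957872]
 [  0.           0.           1.        ]] [0.0185755  0.68047443 1.10279274] [[-0.82651761  0.42781917 -0.36584067]
 [-0.56285982 -0.61935506  0.54734644]
 [ 0.00758003  0.65830849  0.75271009]] {'frame': (480, 640, 3), 'range_z': (480, 640), 'K': (3, 3), 'xyz': (3,), 'orientation': (3, 3)}
top [[559.38340858   0.         317.28754308]
 [  0.         559.38340858 244.5409661 ]
 [  0.           0.           1.        ]] [ 0.29785985 -0.04080639  1.3877143 ] [[ 0.00599783  0.98713153 -0.15979792]
 [-0.99997272  0.00523192 -0.00521333]
 [-0.00431019  0.15982483  0.98713598]] {'frame': (480, 640, 3), 'range_z': (480, 640), 'K': (3, 3), 'xyz': (3,), 'orientation': (3, 3)}
{'time_s': 0.1, 'q': array([-1.20978000e+00,  1.16421353e-01,  1.44220806e+00,  1.78588823e-05,
        1.58398757e+00, -3.77863808e-02]), 'joint_vel': array([ 0.00139916,  0.00010491, -0.00172274, -0.00122123,  0.00015329,
       -0.00044349]), 'tau': array([ 3.67616827e-03, -7.22890019e+01, -6.23864579e+01,  7.81475287e-02,
        2.27554474e-02, -6.58357635e-05]), 'tcp_pos': array([ 0.26205264, -0.62185504,  0.21798428]), 'orientation': array([[-3.45109957e-04,  3.88315312e-01, -9.21526505e-01],
       [ 9.64599620e-04, -9.21526002e-01, -3.88315462e-01],
       [-9.99999475e-01, -1.02291565e-03, -5.65410034e-05]]), 'wrist_force': array([-1.00117664, -0.32262654,  0.49752461]), 'torque': array([0.0183059 , 0.05264231, 0.01513784]), 'grip_width': 0.09294906643108422}
```

View pics/top0.png

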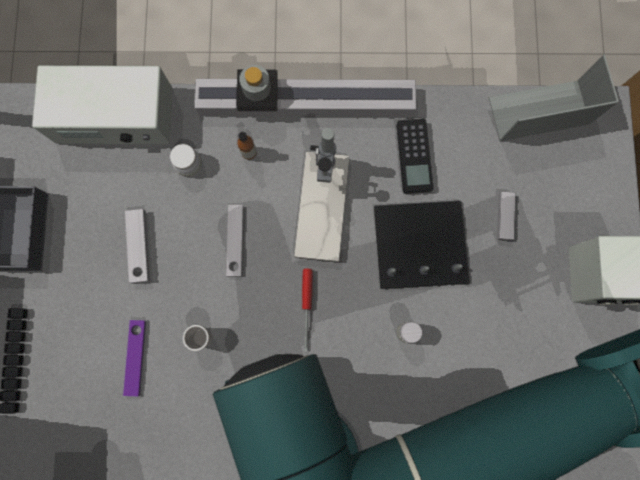

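View pics/side0.png

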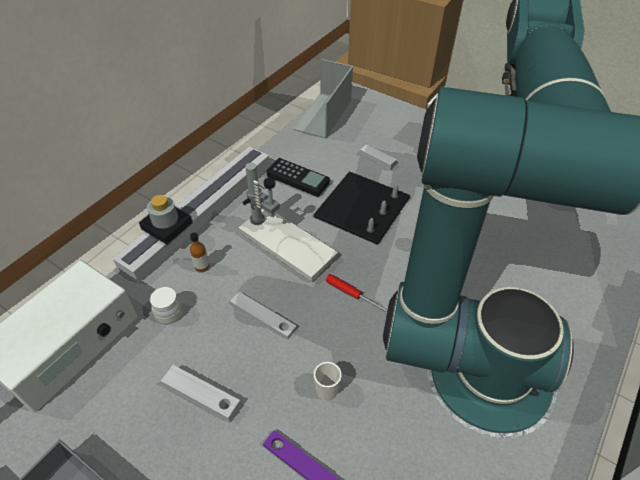

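Top view shows plates with an eye at px (235,240) and (136,246). The possible confusions are the purple bar at (134,357), which is the look-alike, and the blank without a hole at (508,216). Next I'll measure the plates, comparator and rack.

```bash
python3 - <<'E'
from h import *
for n in('top','side'):
    s=load(n);P=cloud(s)
    print(n)
    if n=='top':
        boxes={'pA':(220,200,250,282),'pB':(120,200,152,290),'purple':(118,315,150,400),'blank':(495,185,520,245),'gran':(290,145,355,265),'rack':(370,195,475,295)}
        zr={'pA':(.006,.05),'pB':(.006,.05),'purple':(.006,.05),'blank':(.006,.05),'gran':(.02,.04),'rack':(.008,.023)}
        for k,(a,b,c,d) in boxes.items():
            Q=P[b:d,a:c].reshape(-1,3);lo,hi=zr[k];m=(Q[:,2]>lo)&(Q[:,2]<hi);Q=Q[m]
            zt=np.median(Q[:,2]);Q=Q[abs(Q[:,2]-zt)<.004]
            r=cv2.minAreaRect((Q[:,:2]*1000).astype(np.float32))
            print(k,len(Q),'z',zt.round(4),r)
    # knob
    Q=P.reshape(-1,3)
    m=(Q[:,0]>.45)&(Q[:,0]<.8)&(abs(Q[:,1]+.04)<.1)&(Q[:,2]>.1)&(Q[:,2]<.3)
    for z in np.arange(.1,.28,.02):
        q=Q[m&(Q[:,2]>z)&(Q[:,2]<z+.02)]
        if len(q): print(round(z,2),len(q),q.mean(0).round(3),q.min(0).round(3),q.max(0).round(3))
E
python3 - <<'E'
import cv2
a=cv2.imread('pics/top0.png')
cv2.imwrite('pics/c1.png',cv2.resize(a[110:290,190:350],None,fx=3.3,fy=3.3,interpolation=cv2.INTER_CUBIC))
cv2.imwrite('pics/c2.png',cv2.resize(a[190:300,360:480],None,fx=5,fy=5,interpolation=cv2.INTER_CUBIC))
E
```

```text
top
pA 829 z 0.0142 ((531.6333618164062, 173.7857208251953), (178.54318237304688, 38.840423583984375), 1.0965569019317627)
pB 1046 z 0.0281 ((514.5466918945312, 413.4883117675781), (181.82948303222656, 46.743125915527344), 6.18302583694458)
purple 926 z 0.0141 ((242.68560791015625, 407.50927734375), (38.48214340209961, 178.82211303710938), 88.51376342773438)
blank 559 z 0.0245 ((595.46728515625, -505.1831359863281), (36.70859909057617, 120.78541564941406), 85.95611572265625)
gran 3591 z 0.0306 ((617.574462890625, -44.347511291503906), (109.78736114501953, 270.6142578125), 84.32836151123047)
rack 6025 z 0.0153 ((519.1607055664062, -294.5734558105469), (220.1386260986328, 225.78274536132812), 3.824930191040039)
0.1 7 [ 0.682 -0.049  0.118] [ 0.652 -0.072  0.116] [ 0.722 -0.035  0.119]
0.12 309 [ 0.689 -0.048  0.134] [ 0.651 -0.074  0.121] [ 0.746 -0.016  0.14 ]
0.14 104 [ 0.715 -0.056  0.146] [ 0.655 -0.076  0.14 ] [ 0.742 -0.03   0.16 ]
0.16 40 [ 0.711 -0.052  0.17 ] [ 0.661 -0.069  0.16 ] [ 0.726 -0.03   0.179]
0.18 39 [ 0.714 -0.052  0.191] [ 0.672 -0.068  0.181] [ 0.725 -0.03   0.2  ]
0.2 225 [ 0.677 -0.048  0.213] [ 0.652 -0.068  0.201] [ 0.725 -0.03   0.22 ]
0.22 137 [ 0.727 -0.055  0.23 ] [ 0.663 -0.07   0.22 ] [ 0.742 -0.037  0.235]
side
0.1 48 [ 0.686 -0.038  0.114] [ 0.647 -0.058  0.1  ] [ 0.734 -0.017  0.12 ]
0.12 344 [ 0.687 -0.043  0.132] [ 0.645 -0.074  0.12 ] [ 0.743 -0.014  0.14 ]
0.14 93 [ 0.7   -0.041  0.149] [ 0.657 -0.068  0.14 ] [ 0.741 -0.028  0.16 ]
0.16 78 [ 0.698 -0.041  0.169] [ 0.656 -0.066  0.16 ] [ 0.733 -0.028  0.18 ]
0.18 98 [ 0.702 -0.042  0.19 ] [ 0.657 -0.063  0.181] [ 0.735 -0.026  0.2  ]
0.2 203 [ 0.682 -0.044  0.21 ] [ 0.648 -0.061  0.2  ] [ 0.732 -0.027  0.22 ]
0.22 83 [ 0.723 -0.052  0.228] [ 0.71  -0.066  0.22 ] [ 0.739 -0.039  0.233]
```

View pics/c1.png

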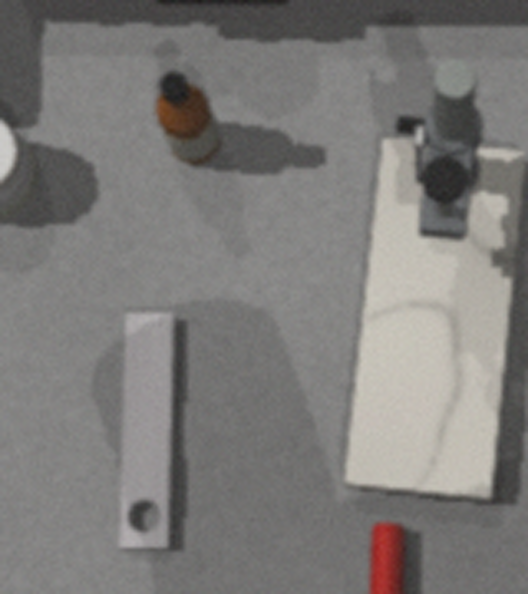

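View pics/c2.png

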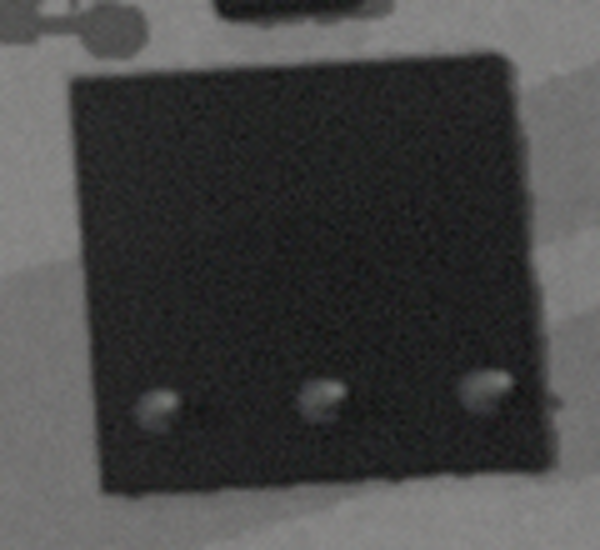

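```bash
cat >> h.py <<'E'
def fitrect(s,box,zlo,zhi,L,W,show=True):
    # fit rectangle LxW (m) to points in world-box with z range; returns cx,cy,yaw
    P=cloud(s).reshape(-1,3);x0,x1,y0,y1=box
    Q=P[(P[:,0]>x0)&(P[:,0]<x1)&(P[:,1]>y0)&(P[:,1]<y1)&(P[:,2]>zlo)&(P[:,2]<zhi)]
    r=cv2.minAreaRect((Q[:,:2]*1000).astype(np.float32));(a,b),(w,h),t=r
    if (h>w)==(L>W): t+=90
    t=(t+90)%180-90
    return np.array([a,b]),t,(w,h),np.median(Q[:,2]),len(Q)
def go(x,y,z,yang):
    """delta in tool frame to reach TCP x,y,z with tool y at yang deg"""
    st=arm.read_state();R=np.array(st['orientation']);d=R.T@(np.array([x,y,z])-np.array(st['tcp_pos']))*1000
    a=np.degrees(np.arctan2(R[1,1],R[0,1]));sp=(yang-a+180)%360-180
    print('t',round(st['time_s'],2),'tcp',np.round(st['tcp_pos'],4),'F',np.round(st['wrist_force'],1),'w',round(st['grip_width'],4),'tilt',np.round(R[:,0],3))
    print('yang',a.round(2),'delta mm',d.round(1),'spin',round(float(-np.radians(sp)),4),'q6',round(float(st['q'][5]),2))
E
python3 - <<'E'
from h import *
for n in('top','side'):
    s=load(n);P=cloud(s).reshape(-1,3)
    m=(P[:,0]>.40)&(P[:,0]<.52)&(P[:,1]>-.42)&(P[:,1]<-.17)&(P[:,2]>.03)&(P[:,2]<.075)
    Q=P[m];print(n,len(Q))
    for lo,hi in((-.25,-.17),(-.34,-.26),(-.42,-.34)):
        q=Q[(Q[:,1]>lo)&(Q[:,1]<hi)];
        if len(q): print(len(q),q.mean(0).round(4),q.min(0).round(4),q.max(0).round(4))
    if n=='top':
        for zz,pp in ((.055,[(391.5,271.5),(424.5,269.5),(457.5,267.5)]),):
            for u,v in pp: print(px(s,u,v,zz).round(4))
        for nm,u,v,z in (('rackTL',374.5,205.5,.015),('rackTR',461,200.5,.015),('rackBL',380.5,288.5,.015),('rackBR',470,284,.015)): print(nm,px(s,u,v,z).round(4))
        for nm,u,v,z in (('grTL',190+383/3.3,110+138/3.3,.03),('grTR',190+524/3.3,110+148/3.3,.03),('grBL',190+345/3.3,110+487/3.3,.03),('grBR',190+492/3.3,110+498/3.3,.03),('knob',190+445/3.3,110+180/3.3,.215),('eye',190+144/3.3,110+515/3.3,.014)): print(nm,px(s,u,v,z).round(4))
go(.667,-.049,.27,-95.7)
E
```

```text
top 108
32 [ 0.4514 -0.2149  0.0527] [ 0.4457 -0.2231  0.0316] [ 0.4582 -0.2086  0.0678]
38 [ 0.457  -0.2941  0.0506] [ 0.4511 -0.3017  0.0305] [ 0.4632 -0.2888  0.0647]
38 [ 0.4626 -0.3737  0.0508] [ 0.4569 -0.382   0.0331] [ 0.4687 -0.369   0.0632]
[ 0.4492 -0.2118  0.055 ]
[ 0.4544 -0.2908  0.055 ]
[ 0.4597 -0.3699  0.055 ]
rackTL [ 0.6202 -0.1767  0.015 ]
rackTR [ 0.6342 -0.3943  0.015 ]
rackBL [ 0.4116 -0.1893  0.015 ]
rackBR [ 0.4239 -0.4091  0.015 ]
grTL [ 0.7548 -0.0038  0.03  ]
grTR [ 0.7474 -0.1118  0.03  ]
grBL [0.485  0.0219 0.03  ]
grBR [ 0.4774 -0.0872  0.03  ]
knob [ 0.664 -0.05   0.215]
eye [0.4652 0.1731 0.014 ]
side 122
43 [ 0.4467 -0.2125  0.0461] [ 0.4419 -0.2204  0.03  ] [ 0.4534 -0.2059  0.0632]
41 [ 0.4522 -0.2922  0.0461] [ 0.4465 -0.3032  0.0306] [ 0.4603 -0.2872  0.0607]
38 [ 0.4574 -0.3717  0.0449] [ 0.4513 -0.3831  0.0301] [ 0.4646 -0.3644  0.0619]
t 0.1 tcp [ 0.2621 -0.6219  0.218 ] F [-1.  -0.3  0.5] w 0.0929 tilt [-0.     0.001 -1.   ]
yang -67.15 delta mm [ -51.6 -370.7 -595.6] spin 0.4983 q6 -0.04
```

Request:
drive_tool --steps '[[[-12, 0, -20, 0.1], [-12, 0, -20, 0.1], [-12, 0, -20, 0.1], [-12, 0, -20, 0.1], [-12, 0, -20, 0.1]]]' --hand 0 --newtons 20

```text
time_s: 0.52
tcp_pos: [0.3585, -0.6015, 0.2749]
orientation: [[-0.004, -0.122, -0.992], [0.008, -0.992, 0.122], [-1.0, -0.007, 0.005]]
wrist_force: [0.2, -0.1, 0.2]
grip_width: 0.0642
```

```bash
python3 -c "
from h import *
go(.664,-.05,.26,-95.6)"
```

```text
t 0.52 tcp [ 0.3585 -0.6015  0.2749] F [ 0.2 -0.1  0.2] w 0.0642 tilt [-0.004  0.008 -1.   ]
yang -97.02 delta mm [  17.9 -584.6 -235.9] spin -0.0249 q6 0.62
```

Request:
drive_tool --steps '[[[0, -37, -15, -0.005], [0, -37, -15, -0.005], [0, -37, -15, -0.005], [0, -37, -15, 0], [0, -37, -15, 0]]]'

```text
time_s: 0.93
tcp_pos: [0.4586, -0.4252, 0.2738]
orientation: [[-0.007, -0.12, -0.993], [0.01, -0.993, 0.12], [-1.0, -0.009, 0.008]]
wrist_force: [0.7, -0.5, 0.3]
grip_width: 0.0306
```

Request:
drive_tool --steps '[[[0, -37, -15, 0], [0, -37, -15, 0], [0, -37, -15, 0], [0, -37, -15, 0], [0, -37, -15, 0]]]'

```text
time_s: 1.35
tcp_pos: [0.5573, -0.2415, 0.2736]
orientation: [[-0.008, -0.121, -0.993], [0.011, -0.993, 0.121], [-1.0, -0.01, 0.009]]
wrist_force: [0.2, -0.7, -0.9]
grip_width: 0.0011
```

```bash
python3 -c "
from h import *
go(.664,-.05,.26,-95.6)"
```

```text
t 1.35 tcp [ 0.5573 -0.2415  0.2736] F [ 0.2 -0.7 -0.9] w 0.0011 tilt [-0.008  0.011 -1.   ]
yang -96.95 delta mm [  14.8 -202.9  -82.9] spin -0.0236 q6 1.24
```

Request:
drive_tool --steps '[[[0, -36, -15, -0.005], [0, -36, -15, -0.005], [0, -36, -15, -0.005], [0, -36, -15, -0.005], [0, -30, -12, 0]]]'

```text
time_s: 1.77
tcp_pos: [0.6509, -0.0657, 0.2735]
orientation: [[-0.009, -0.099, -0.995], [0.011, -0.995, 0.099], [-1.0, -0.01, 0.01]]
wrist_force: [0.1, 0.2, -0.3]
grip_width: 0.0003
```

```bash
python3 -c "
from h import *
go(.664,-.05,.23,-95.6)"
```

```text
t 1.77 tcp [ 0.6509 -0.0657  0.2735] F [ 0.1  0.2 -0.3] w 0.0003 tilt [-0.009  0.011 -1.   ]
yang -95.7 delta mm [ 43.5 -16.5 -11.9] spin -0.0018 q6 1.53
```

Request:
drive_tool --steps '[[[0, -10, -8, 0], [10, -4, -3, 0], [10, 0, 0, 0], [10, 0, 0, 0], [0, 0, 0, 0]]]'

```text
time_s: 2.18
tcp_pos: [0.6643, -0.048, 0.2378]
orientation: [[-0.013, -0.094, -0.995], [0.012, -0.996, 0.094], [-1.0, -0.011, 0.014]]
wrist_force: [-0.9, 0.3, -0.7]
grip_width: 0.0006
```

```bash
python3 -c "
from h import *
go(.664,-.05,.23,-95.6)
s=snap('side','s1.png')
a=s['frame'][120:300,200:380,::-1]
cv2.imwrite('pics/s1c.png',cv2.resize(a,None,fx=3.3,fy=3.3,interpolation=cv2.INTER_CUBIC))"
```

```text
t 2.18 tcp [ 0.6643 -0.048   0.2378] F [-0.9  0.3 -0.7] w 0.0006 tilt [-0.013  0.012 -1.   ]
yang -95.4 delta mm [ 7.7  2.1 -0. ] spin 0.0035 q6 1.55
```

View pics/s1c.png

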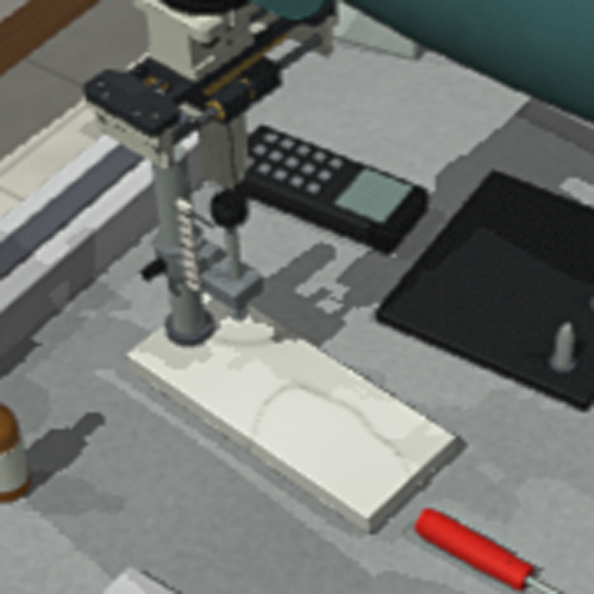

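Request:
drive_tool --steps '[[[4, 2, 4, 0], [10, 0, 1, 0], [10, 0, 0, 0], [10, 0, 0, 0], [10, 0, 0, 0]]]'

```text
time_s: 2.65
tcp_pos: [0.6576, -0.0533, 0.1946]
orientation: [[-0.007, -0.099, -0.995], [0.011, -0.995, 0.099], [-1.0, -0.01, 0.008]]
wrist_force: [3.0, 0.5, 2.4]
grip_width: 0.0006
```

Request:
drive_tool --steps '[[[10, 0, 0, 0], [10, 0, 0, 0], [6, 0, 0, 0], [3, 0, 0, 0], [2, 0, 0, 0]]]'

```text
time_s: 3.07
tcp_pos: [0.6576, -0.0533, 0.1587]
orientation: [[-0.006, -0.099, -0.995], [0.011, -0.995, 0.099], [-1.0, -0.01, 0.007]]
wrist_force: [0.7, -0.1, 4.8]
grip_width: 0.0008
```

```bash
python3 -c "
from h import *
go(.661,-.05,.155,-95.6)
s=snap('side','s2.png')
a=s['frame'][120:300,200:380,::-1]
cv2.imwrite('pics/s2c.png',cv2.resize(a,None,fx=3.3,fy=3.3,interpolation=cv2.INTER_CUBIC))"
```

```text
t 3.07 tcp [ 0.6576 -0.0533  0.1587] F [ 0.7 -0.1  4.8] w 0.0008 tilt [-0.006  0.011 -1.   ]
yang -95.7 delta mm [ 3.7 -3.5 -3.1] spin -0.0017 q6 1.55
```

View pics/s2c.png

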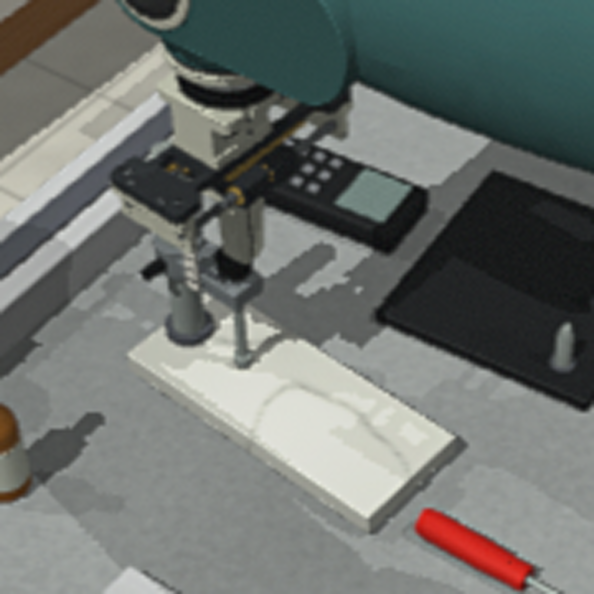

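Request:
drive_tool --steps '[[[3, 0, 0, 0], [3, 0, 0, 0], [3, 0, 0, 0], [3, 0, 0, 0], [3, 0, 0, 0]]]'

```text
time_s: 3.53
tcp_pos: [0.6579, -0.0533, 0.155]
orientation: [[-0.001, -0.099, -0.995], [0.009, -0.995, 0.099], [-1.0, -0.009, 0.002]]
wrist_force: [-10.1, -0.5, 23.0]
grip_width: 0.0004
```

Request:
drive_tool --steps '[[[2, 0, 0, 0], [2, 0, 0, 0], [2, 0, 0, 0], [1, 0, 0, 0], [1, 0, 0, 0]]]'

```text
time_s: 3.95
tcp_pos: [0.6576, -0.0533, 0.1552]
orientation: [[0.003, -0.099, -0.995], [0.008, -0.995, 0.099], [-1.0, -0.008, -0.002]]
wrist_force: [-0.8, 0.5, 6.4]
grip_width: 0.0007
```

Request:
drive_tool --steps '[[[-8, 0, 0, 0], [-14, 0, 0, 0], [-20, 0, 0, 0], [-25, 0, 0, 0], [-25, 0, 0, 0]]]'

```text
time_s: 4.37
tcp_pos: [0.6556, -0.0534, 0.2491]
orientation: [[-0.004, -0.098, -0.995], [0.009, -0.995, 0.098], [-1.0, -0.009, 0.005]]
wrist_force: [0.9, -0.2, 0.4]
grip_width: 0.0007
```

```bash
python3 -c "
from h import *
go(.52,.1735,.26,-88.9)"
```

```text
t 4.37 tcp [ 0.6556 -0.0534  0.2491] F [ 0.9 -0.2  0.4] w 0.0007 tilt [-0.004  0.009 -1.   ]
yang -95.64 delta mm [  -8.3 -212.6  157.3] spin -0.1177 q6 1.55
```

Request:
drive_tool --steps '[[[-2, -30, 24, -0.024], [0, -36, 26, -0.024], [0, -36, 26, -0.024], [0, -36, 26, -0.024], [0, -36, 26, -0.024]]]' --hand 75

```text
time_s: 4.78
tcp_pos: [0.5415, 0.1179, 0.2631]
orientation: [[0.002, 0.017, -1.0], [0.008, -1.0, -0.017], [-1.0, -0.008, -0.003]]
wrist_force: [0.2, 0.4, -0.3]
grip_width: 0.0295
```

```bash
python3 -c "
from h import *
go(.522,.1737,.1,-88.9)
s=snap('top','t2.png')
b=(.42,.64,.12,.23);print(fitrect(s,b,.009,.02,.18,.036)); print(fitrect(s,(.40,.63,.34,.48),.02,.034,.18,.044))
a=s['frame']
cv2.imwrite('pics/t2c.png',cv2.resize(a[190:290,110:270,::-1],None,fx=5,fy=5,interpolation=cv2.INTER_CUBIC))"
```

```text
t 4.78 tcp [0.5415 0.1179 0.2631] F [ 0.2  0.4 -0.3] w 0.0295 tilt [ 0.002  0.008 -1.   ]
yang -89.01 delta mm [163.5 -54.8  19. ] spin -0.0019 q6 1.72
(array([554.36444092, 178.33047485]), 9.700996398925781, (83.71865844726562, 59.45130920410156), np.float64(0.014716830804462067), 399)
(array([514.6640625 , 413.99822998]), 6.811751365661621, (182.60240173339844, 47.39806365966797), np.float64(0.028514081666782376), 1271)
```

View pics/t2.png

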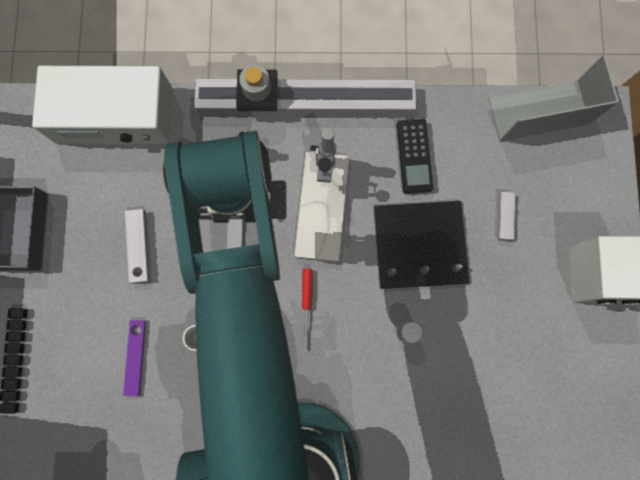

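Request:
drive_tool --steps '[[[24, -28, 9, 0], [26, -22, 7, 0], [30, 0, 0, 0], [30, 0, 0, 0], [10, 0, 0, 0]]]'

```text
time_s: 5.25
tcp_pos: [0.5196, 0.1792, 0.1513]
orientation: [[0.012, 0.029, -1.0], [0.014, -0.999, -0.029], [-1.0, -0.013, -0.012]]
wrist_force: [-1.1, -0.8, -0.4]
grip_width: 0.0668
```

```bash
python3 -c "
from h import *
go(.522,.1737,.1,-88.9)
s=snap('side','s3.png')
cv2.imwrite('pics/s3c.png',cv2.resize(s['frame'][240:370,180:340,::-1],None,fx=4.5,fy=4.5,interpolation=cv2.INTER_CUBIC))
print([np.round(proj(s,p),1) for p in ((.4652,.1731,.014),(.6216,.1755,.014))])
"
```

```text
t 5.25 tcp [0.5196 0.1792 0.1513] F [-1.1 -0.8 -0.4] w 0.0668 tilt [ 0.012  0.014 -1.   ]
yang -88.35 delta mm [51.3  6.2 -1.6] spin 0.0096 q6 1.82
[array([282.4, 324.5]), array([232.5, 295. ])]
```

View pics/s3c.png

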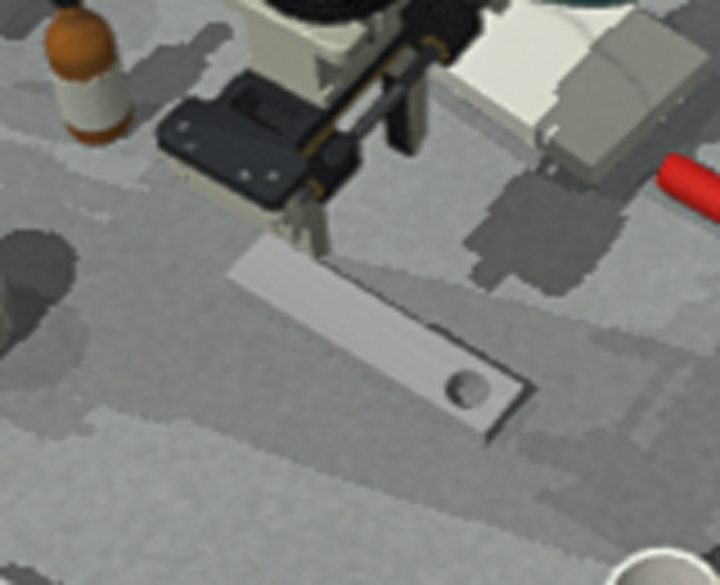

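Request:
drive_tool --steps '[[[0, 5, -3, 0.008], [24, 2, 0, 0], [28, 0, 0, 0], [28, 0, 0, 0], [20, 0, 0, 0]]]'

```text
time_s: 5.72
tcp_pos: [0.5316, 0.1719, 0.0629]
orientation: [[0.026, 0.016, -1.0], [0.017, -1.0, -0.016], [-1.0, -0.016, -0.026]]
wrist_force: [0.3, -0.9, -0.8]
grip_width: 0.075
```

```bash
python3 -c "
from h import *
go(.522,.1737,.004,-88.9)
s=snap('side','s4.png')
cv2.imwrite('pics/s4c.png',cv2.resize(s['frame'][240:370,180:340,::-1],None,fx=4.5,fy=4.5,interpolation=cv2.INTER_CUBIC))
"
```

```text
t 5.72 tcp [0.5316 0.1719 0.0629] F [ 0.3 -0.9 -0.8] w 0.075 tilt [ 0.026  0.017 -1.   ]
yang -89.06 delta mm [58.7 -1.  11.1] spin -0.0027 q6 1.81
```

View pics/s4c.png

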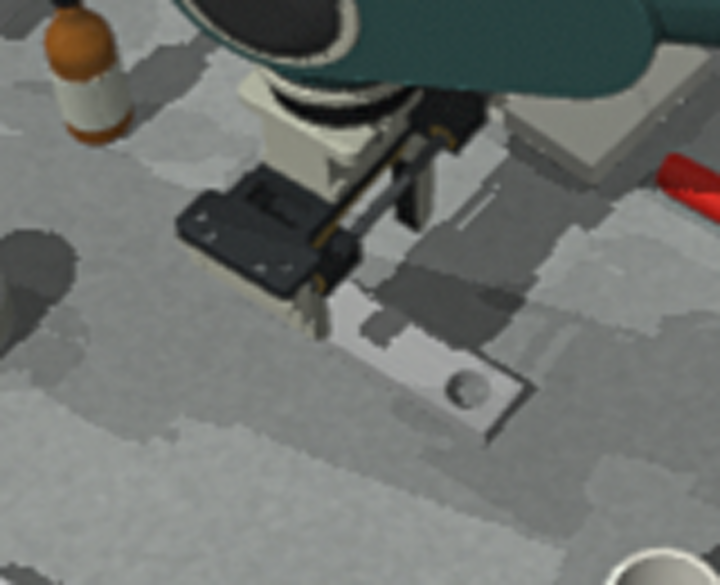

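Request:
drive_tool --steps '[[[10, 0, 5, 0], [12, 0, 4, 0], [12, 0, 2, 0], [10, 0, 0, 0], [6, 0, 0, 0]]]'

```text
time_s: 6.18
tcp_pos: [0.524, 0.1714, 0.0131]
orientation: [[0.03, 0.014, -0.999], [0.018, -1.0, -0.013], [-0.999, -0.017, -0.03]]
wrist_force: [0.8, -0.1, -0.6]
grip_width: 0.0749
```

```bash
python3 -c "
from h import *
go(.522,.1737,.004,-88.9)
"
```

```text
t 6.18 tcp [0.524  0.1714 0.0131] F [ 0.8 -0.1 -0.6] w 0.0749 tilt [ 0.03   0.018 -0.999]
yang -89.22 delta mm [ 9.1 -2.2  2.2] spin -0.0056 q6 1.82
```

Request:
drive_tool --steps '[[[4, -1, 1, -0.005], [3, -1, 0, 0], [2, 0, 0, 0], [0, 0, 0, 0], [0, 0, 0, 0]]]'

```text
time_s: 6.6
tcp_pos: [0.5234, 0.174, 0.003]
orientation: [[0.03, 0.019, -0.999], [0.018, -1.0, -0.019], [-0.999, -0.017, -0.03]]
wrist_force: [0.0, 0.1, 0.4]
grip_width: 0.075
```

Request:
drive_tool --steps '[[[0, 0, 0, 0], [0, 0, 0, 0], [0, 0, 0, 0], [0, 0, 0, 0], [0, 0, 0, 0]]]' --hand 10 --newtons 40

```text
time_s: 7.02
tcp_pos: [0.5241, 0.1742, 0.0043]
orientation: [[0.031, 0.02, -0.999], [0.018, -1.0, -0.019], [-0.999, -0.017, -0.032]]
wrist_force: [-0.2, 0.9, -0.2]
grip_width: 0.0461
```

Request:
drive_tool --steps '[[[0, 0, 0, 0], [0, 0, 0, 0], [0, 0, 0, 0], [0, 0, 0, 0], [0, 0, 0, 0]]]'

```text
time_s: 7.43
tcp_pos: [0.5242, 0.1742, 0.0045]
orientation: [[0.032, 0.02, -0.999], [0.018, -1.0, -0.019], [-0.999, -0.017, -0.032]]
wrist_force: [0.8, 0.5, -0.2]
grip_width: 0.0357
```

Request:
drive_tool --steps '[[[-10, 0, 0, 0], [-20, 0, 0, 0], [-25, 0, 0, 0], [-25, 0, 0, 0], [-25, 0, 0, 0]]]'

```text
time_s: 7.85
tcp_pos: [0.517, 0.1712, 0.1083]
orientation: [[0.02, 0.019, -1.0], [0.015, -1.0, -0.019], [-1.0, -0.014, -0.02]]
wrist_force: [-0.4, 0.1, -2.6]
grip_width: 0.0359
```

```bash
python3 -c "
from h import *
go(.492,-.033,.12,-95.5)
"
```

```text
t 7.85 tcp [0.517  0.1712 0.1083] F [-0.4  0.1 -2.6] w 0.0359 tilt [ 0.02   0.015 -1.   ]
yang -88.89 delta mm [-15.2 203.5  28.6] spin 0.1153 q6 1.82
```

Request:
drive_tool --steps '[[[-3, 25, 4, 0.02], [-3, 32, 4, 0.02], [-3, 34, 4, 0.02], [-2, 34, 4, 0.02], [0, 30, 4, 0.02]]]'

```text
time_s: 8.27
tcp_pos: [0.4943, 0.0164, 0.1272]
orientation: [[0.029, -0.076, -0.997], [0.018, -0.997, 0.077], [-0.999, -0.02, -0.028]]
wrist_force: [0.8, -0.1, -2.6]
grip_width: 0.0356
```

```bash
python3 -c "
from h import *
go(.492,-.033,.10,-95.5)
"
```

```text
t 8.27 tcp [0.4943 0.0164 0.1272] F [ 0.8 -0.1 -2.6] w 0.0356 tilt [ 0.029  0.018 -0.999]
yang -94.36 delta mm [26.2 49.9 -0.7] spin 0.0199 q6 1.61
```

Request:
drive_tool --steps '[[[2, 22, 0, 0.01], [6, 16, 0, 0.005], [8, 6, 0, 0], [4, 0, 0, 0], [0, 0, 0, 0]]]'

```text
time_s: 8.68
tcp_pos: [0.4893, -0.0338, 0.1086]
orientation: [[0.032, -0.099, -0.995], [0.016, -0.995, 0.099], [-0.999, -0.019, -0.03]]
wrist_force: [-0.3, 0.0, -1.7]
grip_width: 0.0353
```

```bash
python3 -c "
from h import *
go(.492,-.033,.055,-95.5)
s=snap('side','s5.png');
s=snap('top','t5.png')
cv2.imwrite('pics/s5c.png',cv2.resize(load('side')['frame'][130:330,200:400,::-1],None,fx=3,fy=3,interpolation=cv2.INTER_CUBIC))
"
```

```text
t 8.68 tcp [ 0.4893 -0.0338  0.1086] F [-0.3  0.  -1.7] w 0.0353 tilt [ 0.032  0.016 -0.999]
yang -95.66 delta mm [53.7 -0.1 -1. ] spin -0.0028 q6 1.53
```

View pics/s5c.png

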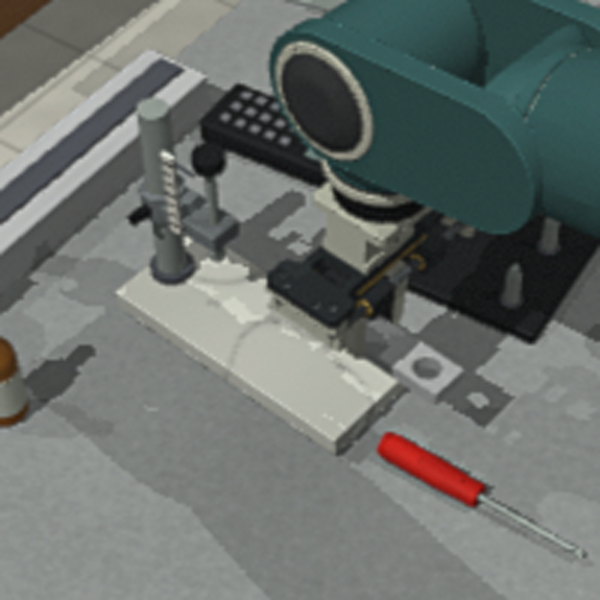

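View pics/t5.png

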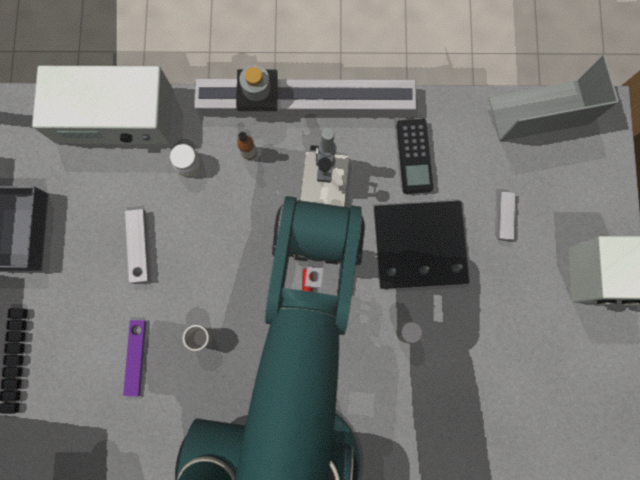

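Request:
drive_tool --steps '[[[8, 0, 0, 0], [14, 0, -3, 0], [14, 0, -4, 0], [10, 0, -8, 0], [3, 0, -14, 0]]]'

```text
time_s: 9.2
tcp_pos: [0.5211, -0.0308, 0.0598]
orientation: [[0.035, -0.091, -0.995], [0.017, -0.996, 0.092], [-0.999, -0.02, -0.034]]
wrist_force: [-0.6, -0.2, -2.5]
grip_width: 0.0355
```

```bash
python3 -c "
from h import *
go(.5871,-.0425,.046,-95.5)
"
```

```text
t 9.2 tcp [ 0.5211 -0.0308  0.0598] F [-0.6 -0.2 -2.5] w 0.0355 tilt [ 0.035  0.017 -0.999]
yang -95.24 delta mm [ 16.    5.9 -66.3] spin 0.0045 q6 1.54
```

Request:
drive_tool --steps '[[[3, 2, -12, 0.005], [4, 2, -14, 0], [4, 2, -14, 0], [3, 0, -14, 0], [0, 0, -6, 0]]]'

```text
time_s: 9.62
tcp_pos: [0.5839, -0.0375, 0.0432]
orientation: [[0.032, -0.09, -0.995], [0.018, -0.996, 0.091], [-0.999, -0.021, -0.031]]
wrist_force: [0.1, -0.4, -3.3]
grip_width: 0.0352
```

```bash
python3 -c "
from h import *
go(.5871,-.0425,.036,-95.5)
s=snap('side','s6.png');
cv2.imwrite('pics/s6c.png',cv2.resize(load('side')['frame'][130:330,200:400,::-1],None,fx=3,fy=3,interpolation=cv2.INTER_CUBIC))
"
```

```text
t 9.62 tcp [ 0.5839 -0.0375  0.0432] F [ 0.1 -0.4 -3.3] w 0.0352 tilt [ 0.032  0.018 -0.999]
yang -95.16 delta mm [ 7.2  4.9 -3.4] spin 0.0059 q6 1.54
```

View pics/s6c.png

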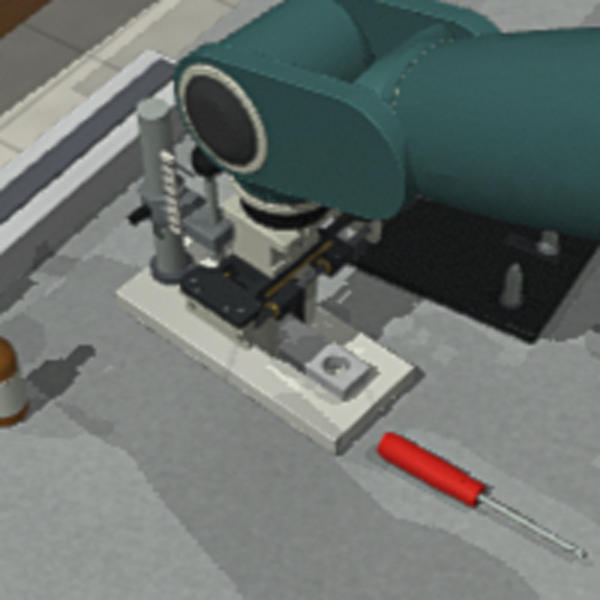

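Request:
drive_tool --steps '[[[1, 3, -2, 0.005], [2, 2, -1, 0], [2, 0, 0, 0], [2, 0, 0, 0], [2, 0, 0, 0]]]'

```text
time_s: 10.08
tcp_pos: [0.5861, -0.0415, 0.0343]
orientation: [[0.033, -0.094, -0.995], [0.018, -0.995, 0.094], [-0.999, -0.021, -0.031]]
wrist_force: [-13.3, 2.3, 33.9]
grip_width: 0.0351
```

```bash
python3 -c "
from h import *
go(.5871,-.0425,.034,-95.5)
"
```

```text
t 10.08 tcp [ 0.5861 -0.0415  0.0343] F [-13.3   2.3  33.9] w 0.0351 tilt [ 0.033  0.018 -0.999]
yang -95.37 delta mm [ 0.3  0.9 -1.1] spin 0.0023 q6 1.53
```

Request:
drive_tool --steps '[[[-1, 0, 0, 0], [0, 0, 0, 0], [0, 0, 0, 0], [0, 0, 0, 0], [0, 0, 0, 0]]]' --hand 60

```text
time_s: 10.5
tcp_pos: [0.5859, -0.0416, 0.0366]
orientation: [[0.035, -0.094, -0.995], [0.018, -0.995, 0.094], [-0.999, -0.021, -0.033]]
wrist_force: [0.4, 0.5, 0.1]
grip_width: 0.0593
```

Request:
drive_tool --steps '[[[0, 0, 0, 0], [0, 0, 0, 0], [-5, 0, 0, 0], [-12, 0, 4, 0], [-20, 0, 8, 0]]]'

```text
time_s: 10.92
tcp_pos: [0.571, -0.0409, 0.0712]
orientation: [[0.029, -0.094, -0.995], [0.019, -0.995, 0.094], [-0.999, -0.021, -0.028]]
wrist_force: [0.4, 0.5, 0.3]
grip_width: 0.06
```

Request:
drive_tool --steps '[[[-30, 0, 14, 0], [-35, 0, 14, 0], [-35, 0, 10, 0], [-35, 0, 0, 0], [-35, 0, 0, 0]]]'

```text
time_s: 11.33
tcp_pos: [0.5212, -0.0398, 0.2476]
orientation: [[0.024, -0.094, -0.995], [0.019, -0.995, 0.094], [-1.0, -0.021, -0.022]]
wrist_force: [1.0, -0.6, 0.6]
grip_width: 0.0602
```

```bash
python3 -c "
from h import *
go(.661,-.05,.25,-95.6)
s=snap('side','s7.png');snap('top','t7.png')
cv2.imwrite('pics/s7c.png',cv2.resize(load('side')['frame'][130:330,200:400,::-1],None,fx=3,fy=3,interpolation=cv2.INTER_CUBIC))
"
```

```text
t 11.33 tcp [ 0.5212 -0.0398  0.2476] F [ 1.  -0.6  0.6] w 0.0602 tilt [ 0.024  0.019 -1.   ]
yang -95.38 delta mm [   0.8   -3.  -140.1] spin 0.0038 q6 1.53
```

View pics/s7c.png

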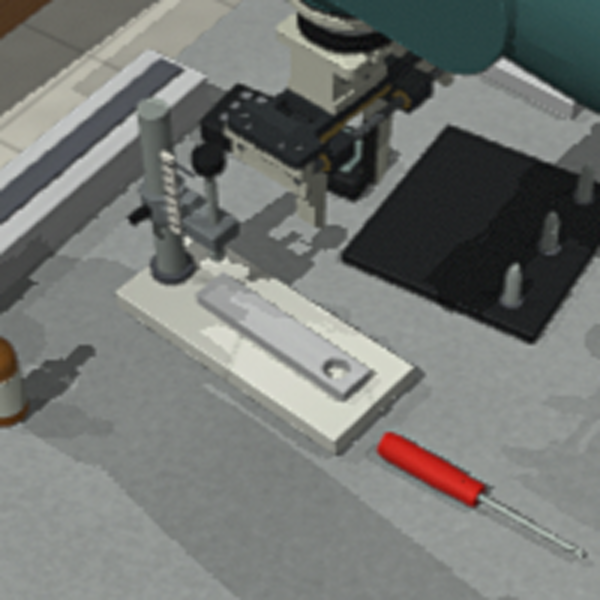

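Request:
drive_tool --steps '[[[0, 0, -25, 0], [0, -1, -30, 0], [0, -1, -32, 0], [2, -1, -25, 0], [4, 0, -12, 0]]]' --hand 0 --newtons 20

```text
time_s: 11.85
tcp_pos: [0.6491, -0.0489, 0.2602]
orientation: [[0.044, -0.094, -0.995], [0.017, -0.995, 0.095], [-0.999, -0.021, -0.042]]
wrist_force: [0.2, -0.6, -0.2]
grip_width: 0.0314
```

```bash
python3 -c "
from h import *
go(.659,-.051,.169,-95.6)
s=snap('side');
P=cloud(s).reshape(-1,3)
# foot of plate on granite
print(fitrect(s,(.47,.645,-.08,.01),.039,.05,.18,.036))
"
```

```text
t 11.85 tcp [ 0.6491 -0.0489  0.2602] F [ 0.2 -0.6 -0.2] w 0.0314 tilt [ 0.044  0.017 -0.999]
yang -95.38 delta mm [91.5  3.  -6.2] spin 0.0039 q6 1.54
(array([571.71307373, -39.29363251]), -7.013404846191406, (41.644371032714844, 149.7812957763672), np.float64(0.04298967774217466), 552)
```

Request:
drive_tool --steps '[[[8, 2, -3, 0.003], [10, 1, -2, 0], [12, 0, 0, 0], [12, 0, 0, 0], [10, 0, 0, 0]]]'

```text
time_s: 12.32
tcp_pos: [0.6555, -0.052, 0.2048]
orientation: [[0.045, -0.097, -0.994], [0.016, -0.995, 0.098], [-0.999, -0.021, -0.043]]
wrist_force: [0.0, -1.3, 1.3]
grip_width: 0.0001
```

Request:
drive_tool --steps '[[[10, 0, 0, 0], [10, 0, 0, 0], [8, 0, 0, 0], [5, 0, 0, 0], [3, 0, 0, 0]]]'

```text
time_s: 12.73
tcp_pos: [0.6561, -0.052, 0.1688]
orientation: [[0.048, -0.098, -0.994], [0.014, -0.995, 0.098], [-0.999, -0.019, -0.046]]
wrist_force: [-23.9, -0.1, 50.2]
grip_width: 0.0003
```

Request:
drive_tool --steps '[[[3, 0, 0, 0], [3, 0, 0, 0], [3, 0, 0, 0], [2, 0, 0, 0], [2, 0, 0, 0]]]'

```text
time_s: 13.15
tcp_pos: [0.6558, -0.0519, 0.1691]
orientation: [[0.055, -0.097, -0.994], [0.013, -0.995, 0.098], [-0.998, -0.018, -0.053]]
wrist_force: [-10.0, -0.3, 16.8]
grip_width: 0.0007
```

```bash
python3 -c "
from h import *
go(.659,-.051,.169,-95.6)
s=snap('side','s8.png');snap('top','t8.png')
cv2.imwrite('pics/s8c.png',cv2.resize(load('side')['frame'][130:330,200:400,::-1],None,fx=3,fy=3,interpolation=cv2.INTER_CUBIC))
"
```

```text
t 13.15 tcp [ 0.6558 -0.0519  0.1691] F [-10.   -0.3  16.8] w 0.0007 tilt [ 0.055  0.013 -0.998]
yang -95.58 delta mm [ 0.3 -1.2 -3.1] spin 0.0003 q6 1.54
```

View pics/s8c.png

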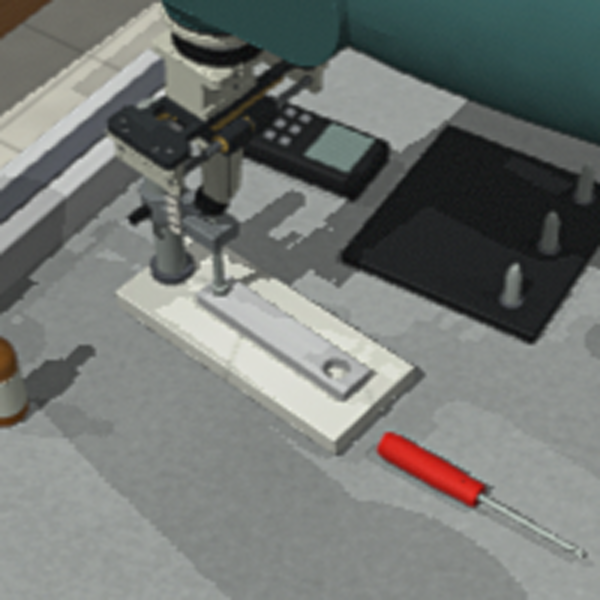

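Request:
drive_tool --steps '[[[-10, 0, 0, 0], [-20, 0, 0, 0], [-35, 0, 0, 0], [-40, 0, 0, 0], [-40, 0, 0, 0]]]'

```text
time_s: 13.67
tcp_pos: [0.6456, -0.0527, 0.3093]
orientation: [[0.042, -0.097, -0.994], [0.016, -0.995, 0.097], [-0.999, -0.02, -0.04]]
wrist_force: [0.3, 1.4, -0.5]
grip_width: 0.0003
```

Request:
drive_tool --steps '[[[-40, 0, 30, 0], [-10, 0, 40, 0], [0, 0, 40, 0], [0, 0, 40, 0], [0, 0, 40, 0]]]' --hand 75

```text
time_s: 14.08
tcp_pos: [0.4593, -0.0348, 0.3522]
orientation: [[0.051, -0.095, -0.994], [0.017, -0.995, 0.096], [-0.999, -0.021, -0.049]]
wrist_force: [-0.5, -0.6, 0.5]
grip_width: 0.0292
```

```bash
python3 -c "
from h import *
s=load('side')
cv2.imwrite('pics/s8d.png',cv2.resize(s['frame'][215:270,255:335,::-1],None,fx=9,fy=9,interpolation=cv2.INTER_CUBIC))
s=load('top')
cv2.imwrite('pics/t8d.png',cv2.resize(s['frame'][140:270,280:370,::-1],None,fx=4.5,fy=4.5,interpolation=cv2.INTER_CUBIC))
go(.58,-.0425,.1,-95.5)
"
```

```text
t 14.08 tcp [ 0.4593 -0.0348  0.3522] F [-0.5 -0.6  0.5] w 0.0292 tilt [ 0.051  0.017 -0.999]
yang -95.47 delta mm [ 257.8    1.6 -108.5] spin 0.0005 q6 1.53
```

View pics/s8d.png

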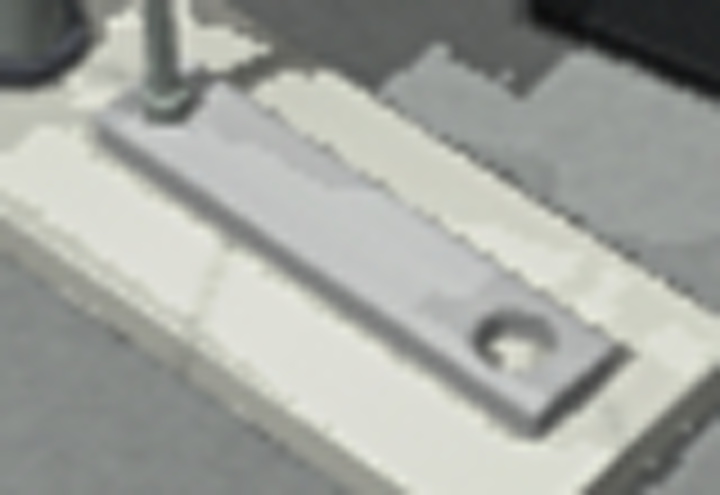

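View pics/t8d.png

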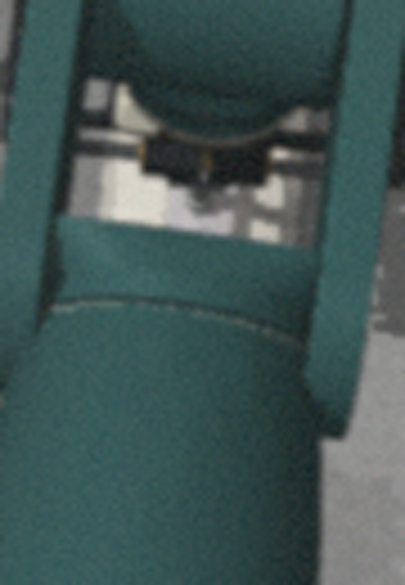

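Request:
drive_tool --steps '[[[30, 0, -20, 0], [0, 0, 0, 0], [30, 0, -20, 0], [0, 0, 0, 0], [0, 0, 0, 0]]]'

```text
time_s: 14.5
tcp_pos: [0.4952, -0.0359, 0.3061]
orientation: [[0.077, -0.094, -0.993], [0.014, -0.995, 0.095], [-0.997, -0.021, -0.075]]
wrist_force: [0.5, 0.2, 0.9]
grip_width: 0.0627
```

Request:
drive_tool --steps '[[[8, 0, -5, 0], [8, 0, -5, 0], [8, 0, -5, 0], [8, 0, -5, 0], [8, 0, -5, 0]]]'

```text
time_s: 14.92
tcp_pos: [0.5255, -0.0376, 0.2678]
orientation: [[0.079, -0.093, -0.992], [0.014, -0.995, 0.095], [-0.997, -0.022, -0.077]]
wrist_force: [1.0, 0.1, -0.3]
grip_width: 0.075
```

```bash
python3 -c "
from h import *
s=snap('top','t9.png')
print(s['frame'].shape)
cv2.imwrite('pics/t9d.png',cv2.resize(s['frame'][140:290,280:480,::-1],None,fx=4,fy=4,interpolation=cv2.INTER_CUBIC))
s=load('side')
for z in (.044,.03): print([px(s,255+515/9,215+y/9,z).round(4) for y in (338,345)])
print('rim eye',px(s,255+512/9,215+335/9,.044).round(4),'corner near',px(s,255+535/9,215+425/9,.044).round(4),px(s,255+625/9,215+348/9,.044).round(4),'far L',px(s,255+97/9,215+118/9,.044).round(4))
go(.58,-.0425,.1,-95.5)
"
```

```text
(480, 640, 3)
[array([ 0.5208, -0.0335,  0.044 ]), array([ 0.5193, -0.0313,  0.044 ])]
[array([ 0.5274, -0.0429,  0.03  ]), array([ 0.5259, -0.0407,  0.03  ])]
rim eye [ 0.5222 -0.0339  0.044 ] corner near [ 0.4974 -0.0101  0.044 ] [ 0.4921 -0.0487  0.044 ] far L [ 0.6756 -0.0324  0.044 ]
t 14.97 tcp [ 0.5258 -0.0377  0.2657] F [-0.2  0.4 -2.7] w 0.075 tilt [ 0.077  0.015 -0.997]
yang -95.37 delta mm [169.3   3.3 -41.8] spin 0.0023 q6 1.53
```

View pics/t9d.png

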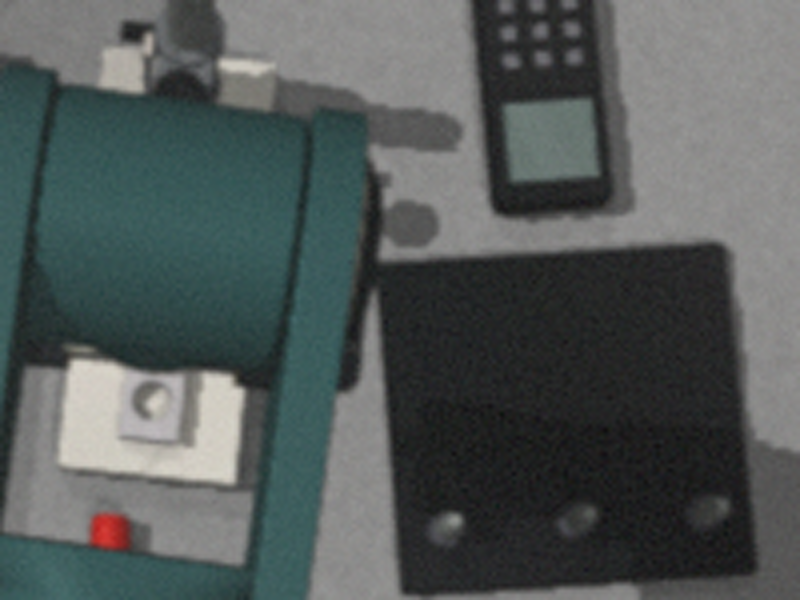

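Request:
drive_tool --steps '[[[-30, 0, 0, 0], [0, 0, 0, 0], [-30, 0, 0, 0], [0, 0, 0, 0], [0, 0, 0, 0]]]'

```text
time_s: 15.38
tcp_pos: [0.5221, -0.0386, 0.3241]
orientation: [[0.071, -0.093, -0.993], [0.015, -0.995, 0.095], [-0.997, -0.022, -0.069]]
wrist_force: [0.5, -0.3, -1.2]
grip_width: 0.075
```

Request:
drive_tool --steps '[[[0, 0, 25, 0], [0, 0, 0, 0], [0, 0, 25, 0], [0, 0, 0, 0], [0, 0, 0, 0]]]'

```text
time_s: 15.8
tcp_pos: [0.4719, -0.0339, 0.3203]
orientation: [[0.072, -0.094, -0.993], [0.015, -0.995, 0.095], [-0.997, -0.022, -0.071]]
wrist_force: [0.9, -0.1, -0.5]
grip_width: 0.0753
```

```bash
python3 -c "
from h import *
s=load('top')
print('eye',px(s,280+153/4,140+400/4,.044).round(4), 'end corners',px(s,280+117/4,140+438/4,.044).round(4),px(s,280+182/4,140+445/4,.044).round(4))
for u,v in ((447,525),(577,517),(708,509)): print(px(s,280+u/4,140+v/4,.05).round(4))
go(.58,-.0415,.1,-95.4)
"
```

```text
eye [ 0.5266 -0.036   0.044 ] end corners [ 0.5031 -0.0143  0.044 ] [ 0.499  -0.0538  0.044 ]
[ 0.4504 -0.213   0.05  ]
[ 0.4556 -0.2912  0.05  ]
[ 0.4609 -0.37    0.05  ]
t 15.8 tcp [ 0.4719 -0.0339  0.3203] F [ 0.9 -0.1 -0.5] w 0.0753 tilt [ 0.072  0.015 -0.997]
yang -95.37 delta mm [227.4   2.4 -92.5] spin 0.0006 q6 1.53
```

Request:
drive_tool --steps '[[[15, 0, -14, 0], [24, 0, -18, 0], [26, 1, -20, 0], [26, 1, -18, 0], [26, 0, -14, 0]]]'

```text
time_s: 16.22
tcp_pos: [0.5695, -0.0426, 0.2138]
orientation: [[0.087, -0.093, -0.992], [0.013, -0.995, 0.095], [-0.996, -0.021, -0.085]]
wrist_force: [1.6, 0.1, 0.2]
grip_width: 0.0752
```

```bash
python3 -c "
from h import *
go(.58,-.0415,.034,-95.4)
"
```

```text
t 16.22 tcp [ 0.5695 -0.0426  0.2138] F [1.6 0.1 0.2] w 0.0752 tilt [ 0.087  0.013 -0.996]
yang -95.35 delta mm [180.    1.7   5.1] spin 0.0008 q6 1.53
```

Request:
drive_tool --steps '[[[18, 0, 1, 0], [24, 0, 2, 0], [24, 0, 2, 0], [24, 0, 1, 0], [16, 0, 0, 0]]]'

```text
time_s: 16.63
tcp_pos: [0.5764, -0.0409, 0.0973]
orientation: [[0.082, -0.093, -0.992], [0.014, -0.995, 0.095], [-0.997, -0.022, -0.081]]
wrist_force: [0.2, 0.0, -0.5]
grip_width: 0.0749
```

```bash
python3 -c "
from h import *
go(.58,-.0415,.034,-95.4)
"
```

```text
t 16.63 tcp [ 0.5764 -0.0409  0.0973] F [ 0.2  0.  -0.5] w 0.0749 tilt [ 0.082  0.014 -0.997]
yang -95.36 delta mm [63.4  1.7  1.5] spin 0.0006 q6 1.53
```

Request:
drive_tool --steps '[[[14, 0, 0, 0], [16, 1, 1, 0], [14, 0, 0, 0], [9, 0, 0, 0], [4, 0, 0, 0]]]'

```text
time_s: 17.05
tcp_pos: [0.5801, -0.0408, 0.0317]
orientation: [[0.076, -0.094, -0.993], [0.015, -0.995, 0.095], [-0.997, -0.022, -0.075]]
wrist_force: [0.5, 0.3, 0.2]
grip_width: 0.0749
```

```bash
python3 -c "
from h import *
go(.58,-.0415,.034,-95.4)
"
```

```text
t 17.05 tcp [ 0.5801 -0.0408  0.0317] F [0.5 0.3 0.2] w 0.0749 tilt [ 0.076  0.015 -0.997]
yang -95.37 delta mm [-2.3  0.7 -0.1] spin 0.0005 q6 1.53
```

Request:
drive_tool --steps '[[[-2, 0, 0, 0], [0, 0, 0, 0], [0, 0, 0, 0], [0, 0, 0, 0], [0, 0, 0, 0]]]' --hand 10 --newtons 45

```text
time_s: 17.47
tcp_pos: [0.5813, -0.0409, 0.0352]
orientation: [[0.078, -0.094, -0.993], [0.015, -0.995, 0.095], [-0.997, -0.022, -0.076]]
wrist_force: [-0.0, -0.2, -0.4]
grip_width: 0.0463
```

Request:
drive_tool --steps '[[[0, 0, 0, 0], [0, 0, 0, 0], [0, 0, 0, 0], [0, 0, 0, 0], [0, 0, 0, 0]]]'

```text
time_s: 17.88
tcp_pos: [0.5813, -0.041, 0.0361]
orientation: [[0.079, -0.093, -0.993], [0.014, -0.995, 0.095], [-0.997, -0.022, -0.077]]
wrist_force: [-0.3, 0.2, -1.7]
grip_width: 0.035
```

```bash
python3 -c "
from h import *
go(.50,-.034,.08,-95.4)
"
```

```text
t 17.88 tcp [ 0.5813 -0.041   0.0361] F [-0.3  0.2 -1.7] w 0.035 tilt [ 0.079  0.014 -0.997]
yang -95.37 delta mm [-50.1  -0.3  78. ] spin 0.0006 q6 1.53
```

Request:
drive_tool --steps '[[[-5, 0, 0, 0], [-8, 0, 6, 0], [-4, 0, 14, 0], [-2, 0, 20, 0], [-2, 0, 22, 0]]]'

```text
time_s: 18.3
tcp_pos: [0.5171, -0.0354, 0.0539]
orientation: [[0.077, -0.093, -0.993], [0.015, -0.995, 0.095], [-0.997, -0.022, -0.076]]
wrist_force: [-0.8, -0.0, -2.6]
grip_width: 0.0357
```

Request:
drive_tool --steps '[[[-8, 0, 22, 0], [-14, 0, 18, 0], [-18, 0, 14, 0], [-20, 0, 8, 0], [-16, 0, 4, 0]]]'

```text
time_s: 18.72
tcp_pos: [0.4361, -0.0291, 0.1257]
orientation: [[0.072, -0.093, -0.993], [0.015, -0.995, 0.095], [-0.997, -0.022, -0.071]]
wrist_force: [-0.2, -0.0, -2.1]
grip_width: 0.0355
```

```bash
python3 -c "
from h import *
go(.50,-.2,.12,-86.3)
s=snap('side','s10.png')
cv2.imwrite('pics/s10c.png',cv2.resize(s['frame'][130:330,220:420,::-1],None,fx=3,fy=3,interpolation=cv2.INTER_CUBIC))
"
```

```text
t 18.72 tcp [ 0.4361 -0.0291  0.1257] F [-0.2 -0.  -2.1] w 0.0355 tilt [ 0.072  0.015 -0.997]
yang -95.36 delta mm [  7.7 164.2 -79.3] spin -0.1582 q6 1.52
```

View pics/s10c.png

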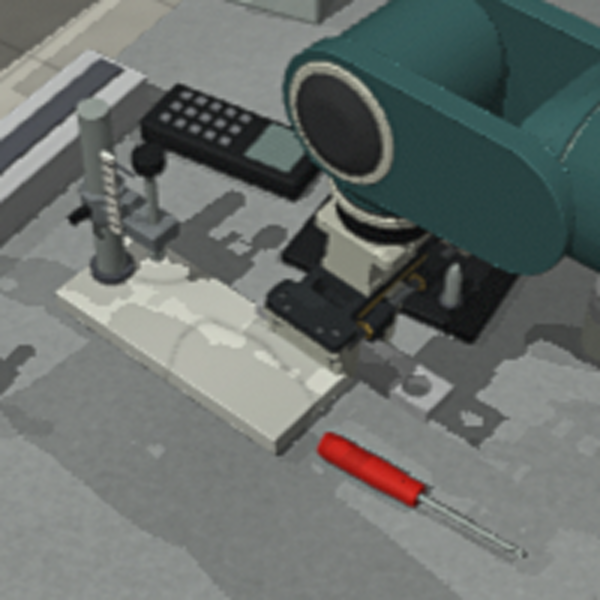

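Request:
drive_tool --steps '[[[0, 24, -10, -0.03], [0, 32, -15, -0.032], [0, 34, -18, -0.032], [0, 34, -18, -0.032], [0, 28, -10, -0.032]]]'

```text
time_s: 19.18
tcp_pos: [0.5045, -0.1848, 0.1363]
orientation: [[0.086, 0.077, -0.993], [0.014, -0.997, -0.076], [-0.996, -0.007, -0.087]]
wrist_force: [-0.3, 0.9, -2.0]
grip_width: 0.035
```

```bash
python3 -c "
from h import *
go(.5045,-.2105,.1,-86.3)
"
```

```text
t 19.18 tcp [ 0.5045 -0.1848  0.1363] F [-0.3  0.9 -2. ] w 0.035 tilt [ 0.086  0.014 -0.996]
yang -85.6 delta mm [35.8 25.8  5.1] spin 0.0123 q6 1.06
```

Request:
drive_tool --steps '[[[6, 16, 1, 0.01], [8, 8, 1, 0], [8, 2, 1, 0], [6, 0, 0, 0], [0, 0, 0, 0]]]'

```text
time_s: 19.6
tcp_pos: [0.5061, -0.2157, 0.1039]
orientation: [[0.084, 0.064, -0.994], [0.014, -0.998, -0.063], [-0.996, -0.008, -0.085]]
wrist_force: [-0.8, 0.4, -2.7]
grip_width: 0.0353
```

```bash
python3 -c "
from h import *
go(.5045,-.2105,.1,-86.3)
s=snap('side','s11.png')
cv2.imwrite('pics/s11c.png',cv2.resize(s['frame'][130:280,290:440,::-1],None,fx=4,fy=4,interpolation=cv2.INTER_CUBIC))
s=snap('top','t11.png')
cv2.imwrite('pics/t11c.png',cv2.resize(s['frame'][190:300,360:480,::-1],None,fx=5,fy=5,interpolation=cv2.INTER_CUBIC))
"
```

```text
t 19.6 tcp [ 0.5061 -0.2157  0.1039] F [-0.8  0.4 -2.7] w 0.0353 tilt [ 0.084  0.014 -0.996]
yang -86.31 delta mm [ 3.8 -5.2  1.6] spin -0.0001 q6 1.02
```

View pics/s11c.png

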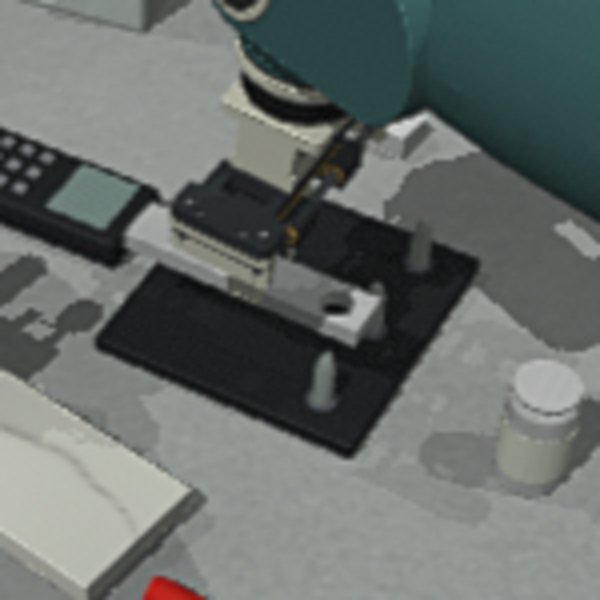

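View pics/t11c.png

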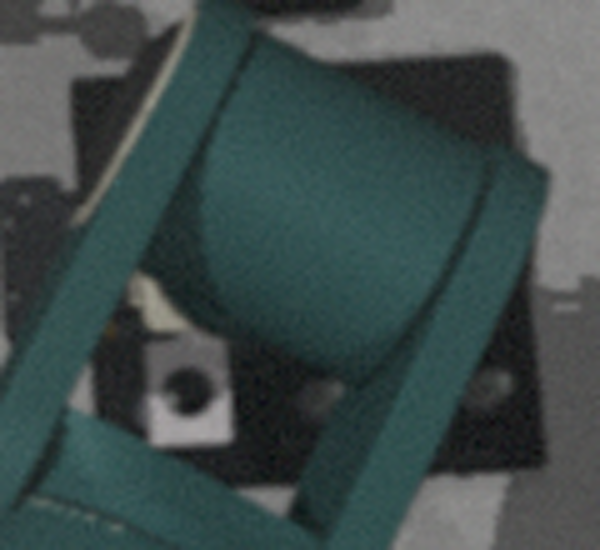

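```bash
python3 -c "
from h import *
s=load('top');print(px(s,397.6,268,.110).round(4))
t=load('side');print(px(t,374.3,205.8,.110).round(4))
P=cloud(s);print(P[278,392:402].round(3)[:, 2], P[262:282,395].round(3)[:,2])
print('corners', [px(s,360+u/5,190+v/5,.11).round(4) for u,v in((150,445),(233,441))])
# side posts tops
print('side post0 base px', px(t,290+322/4,130+402/4,.015).round(4), px(t,290+328/4,130+352/4,.06).round(4))
"
```

```text
[ 0.4511 -0.2189  0.11  ]
[ 0.4452 -0.2172  0.11  ]
[0.12  0.114 0.113 0.113 0.112 0.113 0.12  0.111 0.117 0.113] [0.104 0.112 0.006 0.016 0.014 0.015 0.02  0.059 0.063 0.055 0.056 0.119
 0.114 0.116 0.114 0.11  0.113 0.017 0.017 0.016]
corners [array([ 0.4256, -0.201 ,  0.11  ]), array([ 0.4277, -0.2391,  0.11  ])]
side post0 base px [ 0.4454 -0.2125  0.015 ] [ 0.448  -0.2179  0.06  ]
```

Request:
drive_tool --steps '[[[0, -3, 0, 0], [5, -2, 1, 0], [7, 0, 1, 0], [7, 0, 1, 0], [3, 0, 0, 0]]]'

```text
time_s: 20.12
tcp_pos: [0.5059, -0.2075, 0.0839]
orientation: [[0.09, 0.069, -0.994], [0.012, -0.998, -0.068], [-0.996, -0.006, -0.09]]
wrist_force: [-0.7, 0.0, -2.0]
grip_width: 0.0353
```

```bash
python3 -c "
from h import *
go(.5063,-.211,.05,-86.3)
s=snap('side','s12.png')
cv2.imwrite('pics/s12c.png',cv2.resize(s['frame'][170:250,320:420,::-1],None,fx=7,fy=7,interpolation=cv2.INTER_CUBIC))
s=snap('top','t12.png')
cv2.imwrite('pics/t12c.png',cv2.resize(s['frame'][240:290,370:440,::-1],None,fx=9,fy=9,interpolation=cv2.INTER_CUBIC))
"
```

```text
t 20.12 tcp [ 0.5059 -0.2075  0.0839] F [-0.7  0.  -2. ] w 0.0353 tilt [ 0.09   0.012 -0.996]
yang -86.07 delta mm [33.8  3.7  2.9] spin 0.004 q6 1.03
```

View pics/s12c.png

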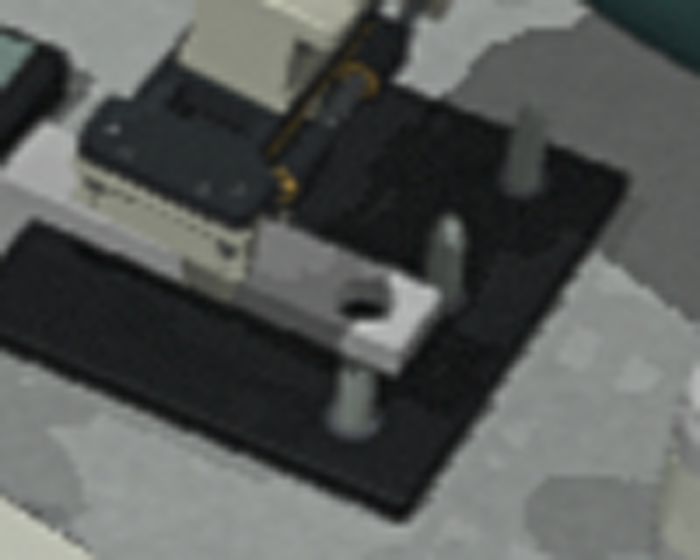

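View pics/t12c.png

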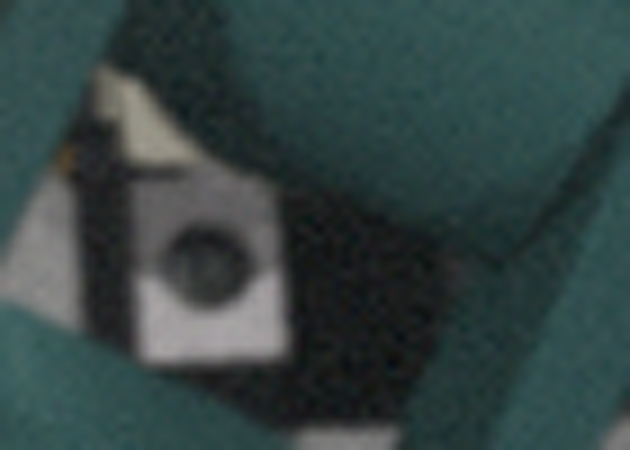

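Request:
drive_tool --steps '[[[0, 2, 0, 0.003], [2, 1, 0, 0], [3, 0, 0, 0], [2, 0, 0, 0], [0, 0, 0, 0]]]'

```text
time_s: 20.63
tcp_pos: [0.5071, -0.2115, 0.077]
orientation: [[0.09, 0.064, -0.994], [0.012, -0.998, -0.064], [-0.996, -0.006, -0.09]]
wrist_force: [-0.3, -0.1, -2.6]
grip_width: 0.0354
```

```bash
python3 -c "
from h import *
go(.5063,-.211,.05,-86.3)
s=load('top');print('prev eye',px(s,392.9,269.4,.092).round(4))
s=snap('side','s12b.png')
cv2.imwrite('pics/s12d.png',cv2.resize(s['frame'][170:250,320:420,::-1],None,fx=7,fy=7,interpolation=cv2.INTER_CUBIC))
s=snap('top','t12b.png')
cv2.imwrite('pics/t12d.png',cv2.resize(s['frame'][240:290,370:440,::-1],None,fx=9,fy=9,interpolation=cv2.INTER_CUBIC))
"
```

```text
t 20.63 tcp [ 0.5071 -0.2115  0.077 ] F [-0.3 -0.1 -2.6] w 0.0354 tilt [ 0.09   0.012 -0.996]
yang -86.31 delta mm [26.8 -0.3  3.2] spin -0.0001 q6 1.02
prev eye [ 0.4499 -0.2104  0.092 ]
```

View pics/s12d.png

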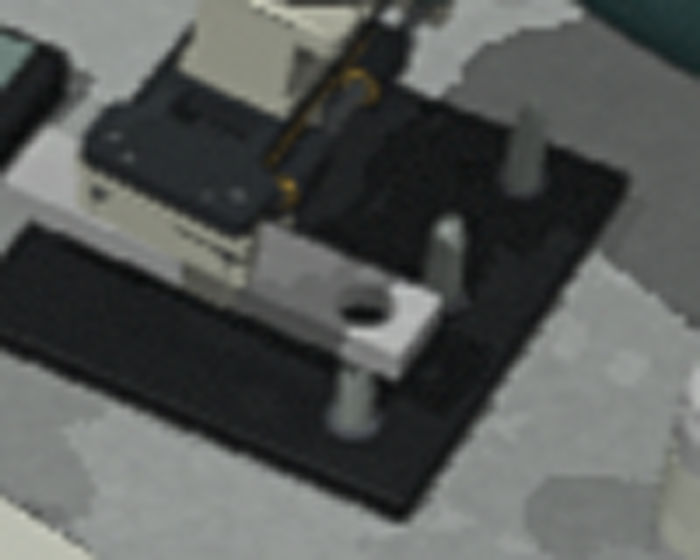

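View pics/t12d.png

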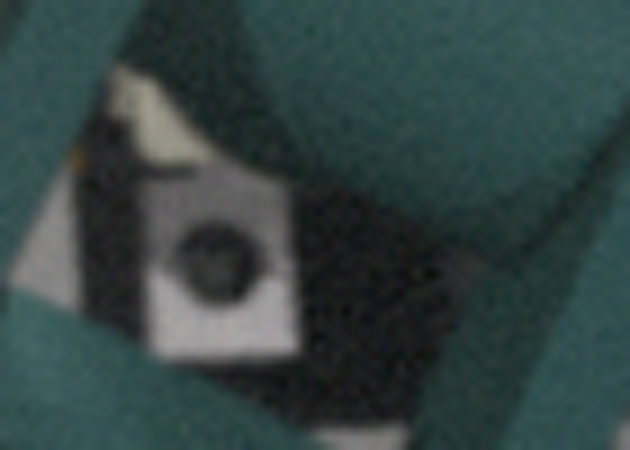

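Request:
drive_tool --steps '[[[3, 0, 1, 0], [4, 0, 0, 0], [4, 0, 1, 0], [4, 0, 0, 0], [1, 0, 0, 0]]]'

```text
time_s: 21.15
tcp_pos: [0.5067, -0.2114, 0.06]
orientation: [[0.091, 0.065, -0.994], [0.011, -0.998, -0.064], [-0.996, -0.005, -0.091]]
wrist_force: [-0.1, 0.1, -2.6]
grip_width: 0.0351
```

```bash
python3 -c "
from h import *
go(.5068,-.211,.024,-86.3)
s=snap('side','s13.png')
cv2.imwrite('pics/s13c.png',cv2.resize(s['frame'][170:250,320:420,::-1],None,fx=7,fy=7,interpolation=cv2.INTER_CUBIC))
s=snap('top','t13.png')
cv2.imwrite('pics/t13c.png',cv2.resize(s['frame'][240:290,370:440,::-1],None,fx=9,fy=9,interpolation=cv2.INTER_CUBIC))
"
```

```text
t 21.15 tcp [ 0.5067 -0.2114  0.06  ] F [-0.1  0.1 -2.6] w 0.0351 tilt [ 0.091  0.011 -0.996]
yang -86.3 delta mm [35.9 -0.2  3.2] spin 0.0001 q6 1.02
```

View pics/s13c.png

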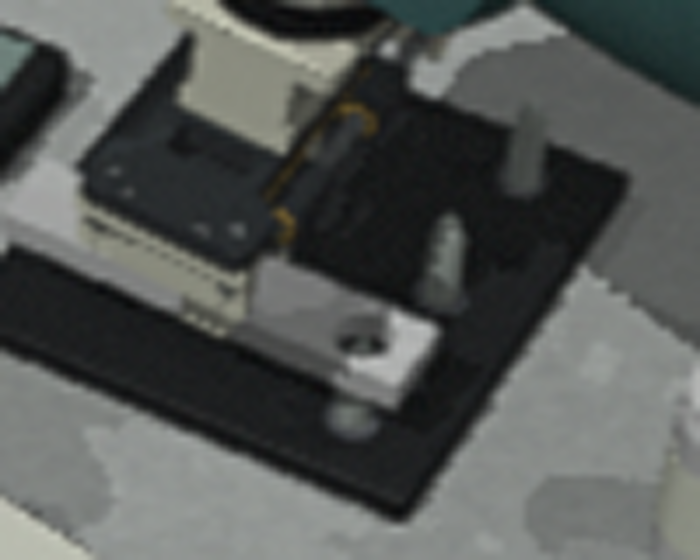

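View pics/t13c.png

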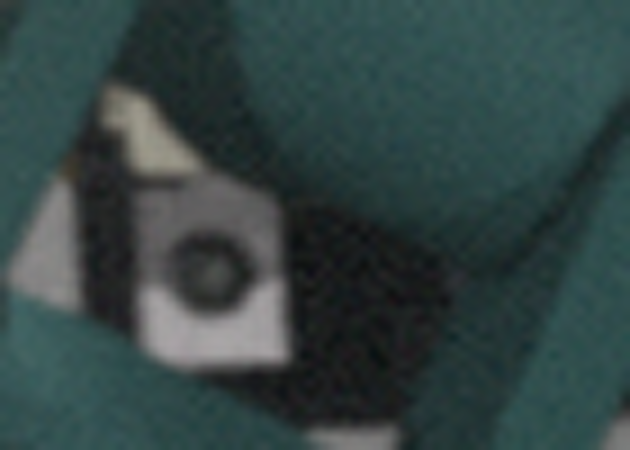

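Request:
drive_tool --steps '[[[5, 0, 0, 0], [6, 0, 1, 0], [6, 0, 0, 0], [5, 0, 1, 0], [3, 0, 0, 0]]]'

```text
time_s: 21.67
tcp_pos: [0.5075, -0.2115, 0.0338]
orientation: [[0.092, 0.065, -0.994], [0.011, -0.998, -0.064], [-0.996, -0.005, -0.092]]
wrist_force: [-0.0, 0.5, -2.9]
grip_width: 0.0352
```

```bash
python3 -c "
from h import *
go(.5068,-.211,.021,-86.3)
s=snap('side','s14.png')
cv2.imwrite('pics/s14c.png',cv2.resize(s['frame'][170:250,320:420,::-1],None,fx=7,fy=7,interpolation=cv2.INTER_CUBIC))
"
```

```text
t 21.67 tcp [ 0.5075 -0.2115  0.0338] F [-0.   0.5 -2.9] w 0.0352 tilt [ 0.092  0.011 -0.996]
yang -86.29 delta mm [12.7 -0.4  1.9] spin 0.0001 q6 1.02
```

View pics/s14c.png

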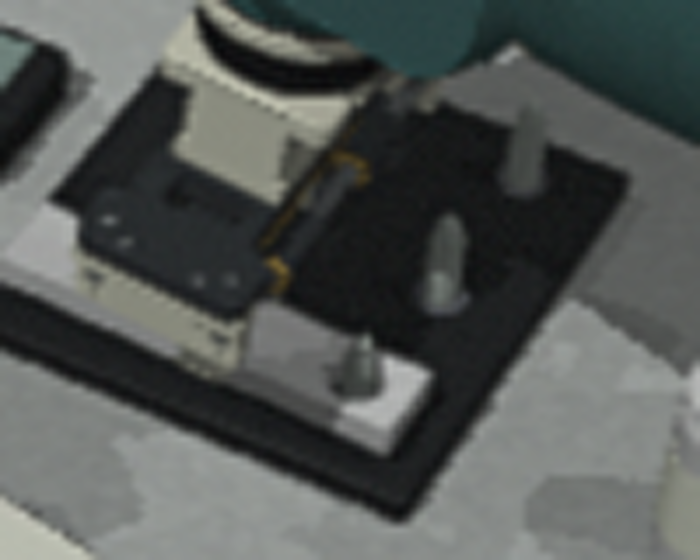

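Threaded: the post tip stands through the eye at crop (363,350). Lowering to the deck and releasing.

Request:
drive_tool --steps '[[[4, 0, 0, 0], [4, 0, 1, 0], [2, 0, 0, 0], [1, 0, 0, 0], [1, 0, 0, 0]]]'

```text
time_s: 22.13
tcp_pos: [0.5077, -0.2114, 0.0211]
orientation: [[0.091, 0.065, -0.994], [0.011, -0.998, -0.064], [-0.996, -0.005, -0.092]]
wrist_force: [-13.5, 3.3, 23.6]
grip_width: 0.0357
```

Request:
drive_tool --steps '[[[1, 0, 0, 0], [1, 0, 0, 0], [0, 0, 0, 0], [0, 0, 0, 0], [0, 0, 0, 0]]]'

```text
time_s: 22.55
tcp_pos: [0.5086, -0.2118, 0.022]
orientation: [[0.093, 0.065, -0.994], [0.01, -0.998, -0.064], [-0.996, -0.004, -0.093]]
wrist_force: [0.7, -0.0, -1.8]
grip_width: 0.0351
```

Request:
drive_tool --steps '[[[0, 0, 0, 0], [0, 0, 0, 0], [0, 0, 0, 0], [0, 0, 0, 0], [0, 0, 0, 0]]]' --hand 58

```text
time_s: 22.97
tcp_pos: [0.5091, -0.212, 0.0225]
orientation: [[0.094, 0.065, -0.993], [0.01, -0.998, -0.064], [-0.995, -0.003, -0.095]]
wrist_force: [-0.8, -0.1, -0.2]
grip_width: 0.057
```

Request:
drive_tool --steps '[[[-5, 0, -1, 0], [-15, 0, -2, 0], [-28, 0, -2, 0], [-40, 0, -2, 0], [-40, 0, 0, 0]]]'

```text
time_s: 23.38
tcp_pos: [0.5007, -0.211, 0.1467]
orientation: [[0.082, 0.065, -0.995], [0.016, -0.998, -0.064], [-0.997, -0.011, -0.082]]
wrist_force: [0.2, 0.6, -0.1]
grip_width: 0.0578
```

```bash
python3 -c "
from h import *
go(.505,.412,.2,-84)
s=snap('side','s15.png')
cv2.imwrite('pics/s15c.png',cv2.resize(s['frame'][150:250,300:420,::-1],None,fx=6,fy=6,interpolation=cv2.INTER_CUBIC))
s=snap('top','t15.png')
for b in ((.40,.63,.34,.48),(.36,.63,.3,.5)): print(fitrect(s,b,.02,.034,.18,.044))
"
```

```text
t 23.38 tcp [ 0.5007 -0.211   0.1467] F [ 0.2  0.6 -0.1] w 0.0578 tilt [ 0.082  0.016 -0.997]
yang -86.29 delta mm [ -42.8 -621.9  -48.3] spin -0.0399 q6 1.03
(array([542.97229004, 454.50683594]), 5.919484615325928, (176.98931884765625, 47.91353225708008), np.float64(0.028471059537429566), 1197)
(array([542.97229004, 454.50683594]), 5.919484615325928, (176.98931884765625, 47.91353225708008), np.float64(0.028471059537429566), 1223)
```

View pics/s15c.png

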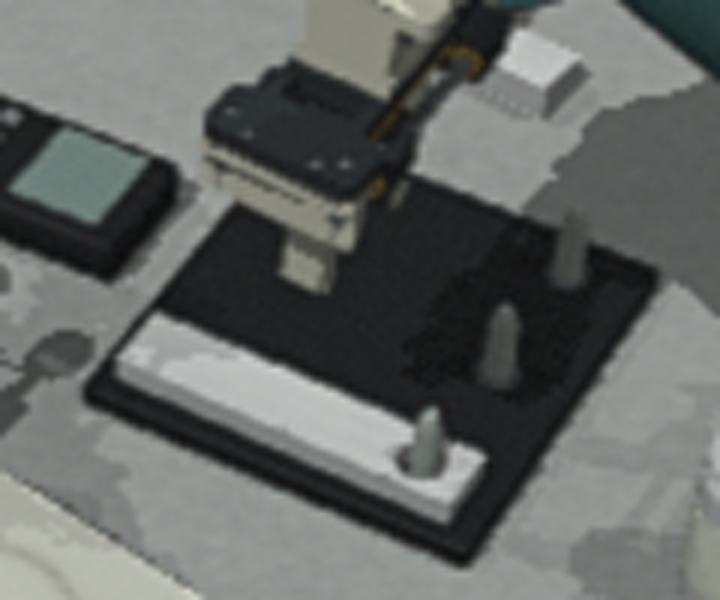

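View pics/t15.png

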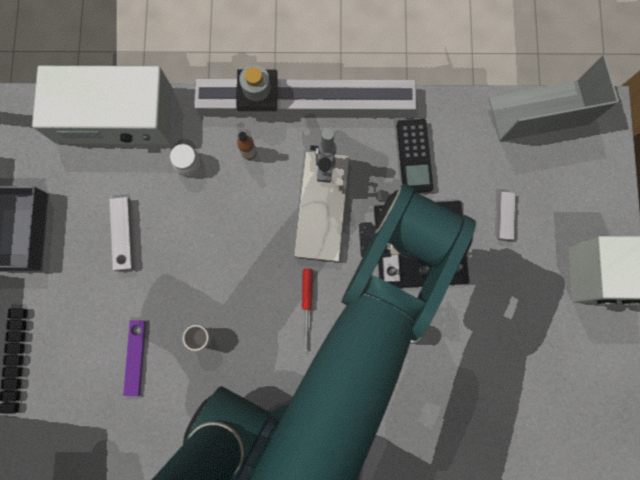

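Request:
drive_tool --steps '[[[-20, -24, 0, 0], [-20, -34, 0, 0], [-14, -40, 0, -0.01], [-8, -40, 0, -0.01], [0, -40, 0, -0.01]]]' --hand 85

```text
time_s: 23.9
tcp_pos: [0.4843, -0.036, 0.2199]
orientation: [[0.094, 0.085, -0.992], [0.009, -0.996, -0.085], [-0.996, -0.001, -0.095]]
wrist_force: [0.2, 0.4, -0.5]
grip_width: 0.0839
```

Request:
drive_tool --steps '[[[0, -40, 0, 0], [0, -40, 0, 0], [0, -40, 0, 0], [0, -40, 0, 0], [0, -40, 0, 0]]]'

```text
time_s: 24.32
tcp_pos: [0.4644, 0.1717, 0.2231]
orientation: [[0.101, 0.084, -0.991], [0.01, -0.996, -0.083], [-0.995, -0.001, -0.102]]
wrist_force: [0.2, -1.1, -0.7]
grip_width: 0.085
```

```bash
python3 -c "
from h import *
s=load('top');print(px(s,121.8,259,.028).round(4))
go(.531,.453,.15,-84.1)
"
```

```text
[0.4795 0.4463 0.028 ]
t 24.32 tcp [0.4644 0.1717 0.2231] F [ 0.2 -1.1 -0.7] w 0.085 tilt [ 0.101  0.01  -0.995]
yang -85.19 delta mm [  82.3 -274.6  -82. ] spin -0.0189 q6 1.8
```

Request:
drive_tool --steps '[[[-20, -34, -10, -0.004], [-20, -34, -10, -0.004], [-20, -34, -10, -0.004], [-20, -34, -10, -0.004], [-20, -34, -10, 0]]]'

```text
time_s: 24.73
tcp_pos: [0.4831, 0.3518, 0.3255]
orientation: [[0.098, 0.104, -0.99], [0.009, -0.995, -0.104], [-0.995, 0.001, -0.098]]
wrist_force: [1.1, -0.7, 0.3]
grip_width: 0.0853
```

Request:
drive_tool --steps '[[[-30, -20, 0, 0], [-38, -14, 0, 0], [-40, -8, 0, 0], [-20, -4, 0, 0], [0, 0, 0, 0]]]'

```text
time_s: 25.15
tcp_pos: [0.4637, 0.4059, 0.4588]
orientation: [[0.096, 0.11, -0.989], [0.01, -0.994, -0.11], [-0.995, 0.001, -0.097]]
wrist_force: [-0.9, -0.9, 0.0]
grip_width: 0.0853
```

```bash
python3 -c "
from h import *
go(.531,.453,.15,-84.1)
"
```

```text
t 25.15 tcp [0.4637 0.4059 0.4588] F [-0.9 -0.9  0. ] w 0.0853 tilt [ 0.096  0.01  -0.995]
yang -83.66 delta mm [314.3 -39.6 -41.9] spin 0.0077 q6 2.14
```

Request:
drive_tool --steps '[[[20, -8, -8, 0.003], [28, -8, -8, 0.003], [30, -8, -8, 0], [30, -6, -6, 0], [30, -4, -4, 0]]]'

```text
time_s: 25.57
tcp_pos: [0.5091, 0.4473, 0.3294]
orientation: [[0.108, 0.105, -0.989], [0.02, -0.994, -0.104], [-0.994, -0.009, -0.11]]
wrist_force: [0.1, 0.2, 1.0]
grip_width: 0.0847
```

Request:
drive_tool --steps '[[[28, 0, 0, 0], [26, 0, 0, 0], [24, 0, 0, 0], [20, 0, 0, 0], [12, 0, 0, 0]]]'

```text
time_s: 25.98
tcp_pos: [0.5203, 0.4476, 0.2044]
orientation: [[0.101, 0.105, -0.989], [0.014, -0.995, -0.104], [-0.995, -0.004, -0.102]]
wrist_force: [0.7, -0.4, 0.3]
grip_width: 0.085
```

```bash
python3 -c "
from h import *
go(.531,.453,.1,-84.1)
s=snap('side','s16.png')
cv2.imwrite('pics/s16c.png',cv2.resize(s['frame'][280:480,80:320,::-1],None,fx=3,fy=3,interpolation=cv2.INTER_CUBIC))
"
```

```text
t 25.98 tcp [0.5203 0.4476 0.2044] F [ 0.7 -0.4  0.3] w 0.085 tilt [ 0.101  0.014 -0.995]
yang -84.0 delta mm [105.   -3.9  -0.5] spin 0.0018 q6 2.17
```

View pics/s16c.png

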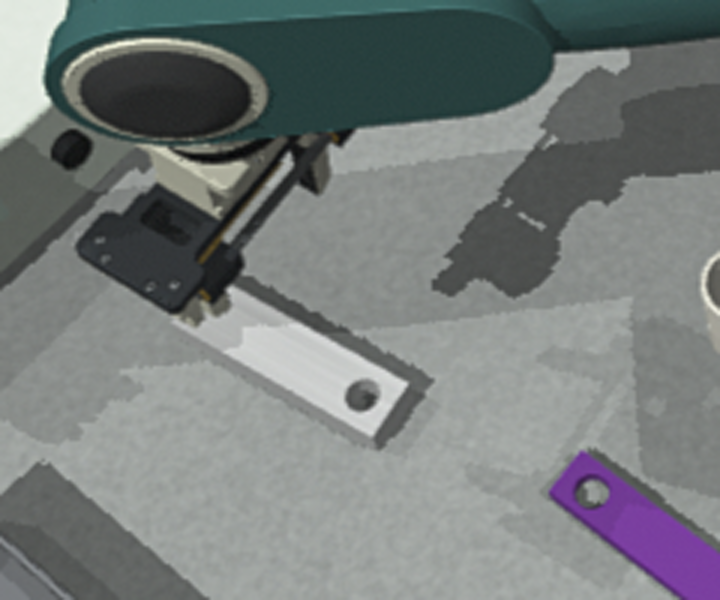

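```bash
python3 -c "
from h import *
print(px(load('side'),200.7,411.3,.028).round(4))"
```

```text
[0.4738 0.4486 0.028 ]
```

Request:
drive_tool --steps '[[[16, -2, 0, 0], [22, -2, 0, 0], [24, 0, 0, 0], [20, 0, 0, 0], [14, 0, 0, 0]]]'

```text
time_s: 26.45
tcp_pos: [0.5309, 0.4534, 0.1092]
orientation: [[0.104, 0.104, -0.989], [0.017, -0.995, -0.103], [-0.994, -0.006, -0.106]]
wrist_force: [0.1, 0.1, -0.2]
grip_width: 0.0851
```

```bash
python3 -c "
from h import *
go(.531,.453,.008,-84.1)
"
```

```text
t 26.45 tcp [0.5309 0.4534 0.1092] F [ 0.1  0.1 -0.2] w 0.0851 tilt [ 0.104  0.017 -0.994]
yang -84.02 delta mm [100.7   1.   10.6] spin 0.0013 q6 2.17
```

Request:
drive_tool --steps '[[[16, 0, 2, 0], [20, 0, 3, 0], [22, 0, 2, 0], [18, 0, 2, 0], [10, 0, 1, 0]]]'

```text
time_s: 26.87
tcp_pos: [0.5317, 0.4546, 0.0224]
orientation: [[0.108, 0.104, -0.989], [0.02, -0.995, -0.102], [-0.994, -0.009, -0.11]]
wrist_force: [-0.5, 0.1, -1.0]
grip_width: 0.0855
```

```bash
python3 -c "
from h import *
go(.531,.453,.008,-84.1)
"
```

```text
t 26.87 tcp [0.5317 0.4546 0.0224] F [-0.5  0.1 -1. ] w 0.0855 tilt [ 0.108  0.02  -0.994]
yang -84.06 delta mm [14.2  1.7  2.4] spin 0.0008 q6 2.18
```

Request:
drive_tool --steps '[[[5, 1, 1, 0], [5, 0, 1, 0], [3, 0, 0, 0], [0, 0, 0, 0], [0, 0, 0, 0]]]'

```text
time_s: 27.28
tcp_pos: [0.532, 0.4541, 0.0098]
orientation: [[0.109, 0.103, -0.989], [0.021, -0.995, -0.102], [-0.994, -0.01, -0.111]]
wrist_force: [-0.1, 0.1, 0.5]
grip_width: 0.0852
```

Request:
drive_tool --steps '[[[0, 0, 0, 0], [0, 0, 0, 0], [0, 0, 0, 0], [0, 0, 0, 0], [0, 0, 0, 0]]]' --hand 10 --newtons 50

```text
time_s: 27.7
tcp_pos: [0.533, 0.455, 0.013]
orientation: [[0.112, 0.104, -0.988], [0.023, -0.995, -0.102], [-0.993, -0.012, -0.114]]
wrist_force: [-1.2, -0.7, 0.6]
grip_width: 0.0564
```

Request:
drive_tool --steps '[[[0, 0, 0, 0], [0, 0, 0, 0], [0, 0, 0, 0], [0, 0, 0, 0], [0, 0, 0, 0]]]'

```text
time_s: 28.12
tcp_pos: [0.5331, 0.455, 0.0132]
orientation: [[0.112, 0.104, -0.988], [0.023, -0.995, -0.102], [-0.993, -0.012, -0.114]]
wrist_force: [0.2, 0.0, 1.1]
grip_width: 0.0437
```

Request:
drive_tool --steps '[[[-10, 0, 0, 0], [-22, 0, 3, 0], [-28, 0, 4, 0], [-30, 0, 4, 0], [-30, 8, 8, 0]]]'

```text
time_s: 28.53
tcp_pos: [0.4981, 0.4398, 0.1258]
orientation: [[0.1, 0.103, -0.99], [0.013, -0.995, -0.102], [-0.995, -0.003, -0.101]]
wrist_force: [0.7, 0.5, -2.6]
grip_width: 0.0433
```

```bash
python3 -c "
from h import *
go(.47,-.032,.15,-95.5)
s=snap('side','s17.png')
cv2.imwrite('pics/s17c.png',cv2.resize(s['frame'][280:480,80:320,::-1],None,fx=3,fy=3,interpolation=cv2.INTER_CUBIC))
"
```

```text
t 28.53 tcp [0.4981 0.4398 0.1258] F [ 0.7  0.5 -2.6] w 0.0433 tilt [ 0.1    0.013 -0.995]
yang -84.1 delta mm [-33.2 466.3  73.4] spin 0.199 q6 2.19
```

View pics/s17c.png

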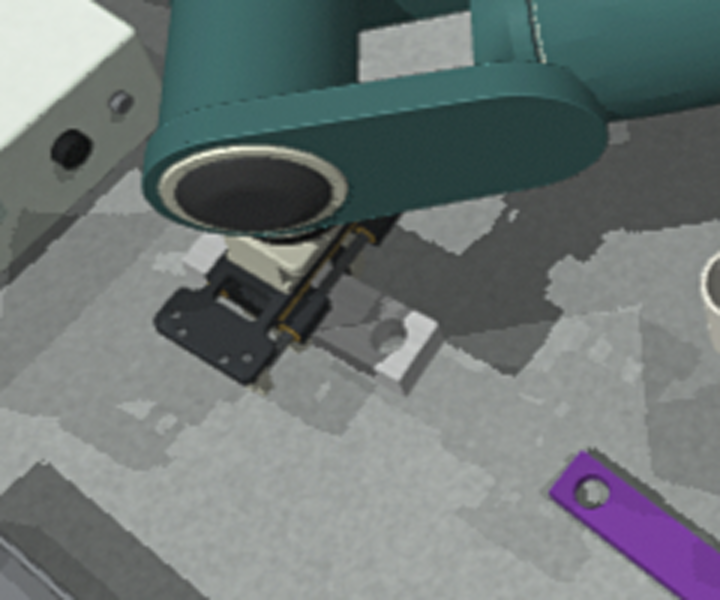

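Request:
drive_tool --steps '[[[-3, 22, 2, 0.014], [-3, 30, 3, 0.016], [-3, 34, 3, 0.016], [-3, 34, 3, 0.016], [-2, 34, 3, 0.016]]]'

```text
time_s: 29.0
tcp_pos: [0.4913, 0.2845, 0.1497]
orientation: [[0.108, 0.03, -0.994], [0.022, -0.999, -0.028], [-0.994, -0.019, -0.109]]
wrist_force: [1.2, 0.6, -2.7]
grip_width: 0.0438
```

Request:
drive_tool --steps '[[[-2, 34, 3, 0.016], [-2, 34, 3, 0.016], [-2, 34, 3, 0.016], [-2, 34, 3, 0.016], [0, 34, 3, 0.016]]]'

```text
time_s: 29.42
tcp_pos: [0.4714, 0.107, 0.1544]
orientation: [[0.109, -0.052, -0.993], [0.023, -0.998, 0.054], [-0.994, -0.029, -0.108]]
wrist_force: [1.2, -0.7, -4.7]
grip_width: 0.0434
```

```bash
python3 -c "
from h import *
go(.475,-.032,.13,-95.5)
"
```

```text
t 29.42 tcp [0.4714 0.107  0.1544] F [ 1.2 -0.7 -4.7] w 0.0434 tilt [ 0.109  0.023 -0.994]
yang -92.95 delta mm [ 21.5 139.3  -8.5] spin 0.0444 q6 1.79
```

Request:
drive_tool --steps '[[[2, 32, -2, 0.012], [3, 32, -2, 0.012], [4, 28, -2, 0.01], [4, 18, -1, 0.004], [2, 10, 0, 0]]]'

```text
time_s: 29.83
tcp_pos: [0.4681, -0.0221, 0.139]
orientation: [[0.112, -0.095, -0.989], [0.021, -0.995, 0.098], [-0.993, -0.032, -0.11]]
wrist_force: [-0.0, 0.4, -3.6]
grip_width: 0.0436
```

```bash
python3 -c "
from h import *
go(.49,-.033,.06,-95.5)
s=snap('side','s18.png')
cv2.imwrite('pics/s18c.png',cv2.resize(s['frame'][130:330,200:400,::-1],None,fx=3,fy=3,interpolation=cv2.INTER_CUBIC))
s=snap('top','t18.png')
cv2.imwrite('pics/t18c.png',cv2.resize(s['frame'][180:320,250:400,::-1],None,fx=4,fy=4,interpolation=cv2.INTER_CUBIC))
"
```

```text
t 29.83 tcp [ 0.4681 -0.0221  0.139 ] F [-0.   0.4 -3.6] w 0.0436 tilt [ 0.112  0.021 -0.993]
yang -95.44 delta mm [ 80.7  11.4 -14.1] spin 0.0011 q6 1.54
```

View pics/s18c.png

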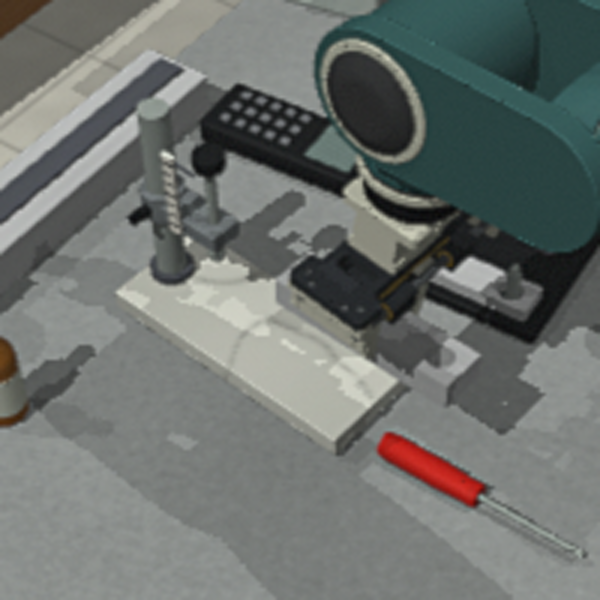

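View pics/t18c.png

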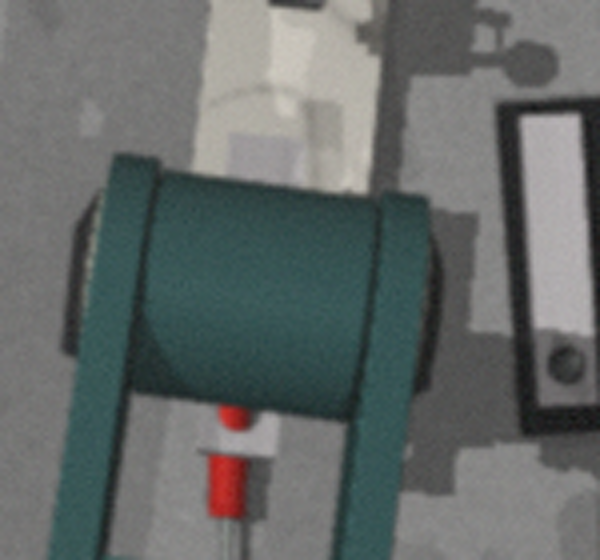

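Request:
drive_tool --steps '[[[8, 6, -6, 0], [14, 5, -10, 0], [16, 0, -12, 0], [16, 0, -12, 0], [10, 0, -12, 0]]]'

```text
time_s: 30.35
tcp_pos: [0.5288, -0.035, 0.0816]
orientation: [[0.118, -0.093, -0.989], [0.021, -0.995, 0.096], [-0.993, -0.033, -0.116]]
wrist_force: [-0.2, 1.0, -3.6]
grip_width: 0.0435
```

```bash
python3 -c "
from h import *
go(.5837,-.0418,.055,-95.5)
"
```

```text
t 30.35 tcp [ 0.5288 -0.035   0.0816] F [-0.2  1.  -3.6] w 0.0435 tilt [ 0.118  0.021 -0.993]
yang -95.32 delta mm [ 32.8   2.5 -51.8] spin 0.0032 q6 1.52
```

Request:
drive_tool --steps '[[[8, 1, 0, 0.003], [9, 1, -2, 0], [6, 0, -6, 0], [2, 0, -10, 0], [2, 0, -10, 0]]]'

```text
time_s: 30.77
tcp_pos: [0.5602, -0.0369, 0.0526]
orientation: [[0.114, -0.092, -0.989], [0.023, -0.995, 0.095], [-0.993, -0.033, -0.111]]
wrist_force: [-0.0, 0.3, -3.9]
grip_width: 0.0435
```

```bash
python3 -c "
from h import *
go(.5837,-.0418,.05,-95.5)
s=snap('side','s19.png')
cv2.imwrite('pics/s19c.png',cv2.resize(s['frame'][130:330,200:400,::-1],None,fx=3,fy=3,interpolation=cv2.INTER_CUBIC))
"
```

```text
t 30.77 tcp [ 0.5602 -0.0369  0.0526] F [-0.   0.3 -3.9] w 0.0435 tilt [ 0.114  0.023 -0.993]
yang -95.3 delta mm [  5.1   2.8 -23.4] spin 0.0035 q6 1.52
```

View pics/s19c.png

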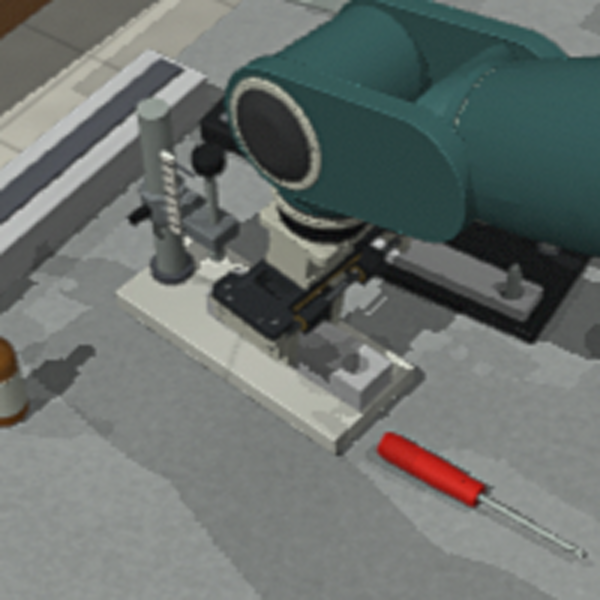

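Request:
drive_tool --steps '[[[1, 2, -8, 0.003], [2, 1, -8, 0], [2, 0, -6, 0], [2, 0, -1, 0], [1, 0, 0, 0]]]'

```text
time_s: 31.23
tcp_pos: [0.5874, -0.0422, 0.047]
orientation: [[0.115, -0.095, -0.989], [0.023, -0.995, 0.098], [-0.993, -0.034, -0.112]]
wrist_force: [-0.5, -0.5, -3.8]
grip_width: 0.0438
```

```bash
python3 -c "
from h import *
go(.5837,-.0418,.043,-95.5)
"
```

```text
t 31.23 tcp [ 0.5874 -0.0422  0.047 ] F [-0.5 -0.5 -3.8] w 0.0438 tilt [ 0.115  0.023 -0.993]
yang -95.45 delta mm [3.6 0.1 4.2] spin 0.0009 q6 1.52
```

Request:
drive_tool --steps '[[[1, 0, 2, 0], [2, 0, 1, 0], [1, 0, 0, 0], [1, 0, 0, 0], [1, 0, 0, 0]]]'

```text
time_s: 31.65
tcp_pos: [0.5849, -0.0418, 0.0436]
orientation: [[0.118, -0.095, -0.989], [0.022, -0.995, 0.098], [-0.993, -0.033, -0.115]]
wrist_force: [-5.5, -0.0, 5.9]
grip_width: 0.0438
```

```bash
python3 -c "
from h import *
go(.5837,-.0418,.043,-95.5)
"
```

```text
t 31.65 tcp [ 0.5849 -0.0418  0.0436] F [-5.5 -0.   5.9] w 0.0438 tilt [ 0.118  0.022 -0.993]
yang -95.43 delta mm [0.5 0.1 1.3] spin 0.0012 q6 1.52
```

Touching the granite. Releasing and retreating.

Request:
drive_tool --steps '[[[1, 0, 0, 0], [0, 0, 0, 0], [0, 0, 0, 0], [0, 0, 0, 0], [0, 0, 0, 0]]]' --hand 66

```text
time_s: 32.07
tcp_pos: [0.5851, -0.0417, 0.0442]
orientation: [[0.121, -0.094, -0.988], [0.022, -0.995, 0.098], [-0.992, -0.033, -0.119]]
wrist_force: [-0.2, 0.7, 0.5]
grip_width: 0.0654
```

Request:
drive_tool --steps '[[[0, 0, 0, 0], [0, 0, 0, 0], [-6, 0, 0, 0], [-12, 0, 2, 0], [-20, 0, 4, 0]]]'

```text
time_s: 32.48
tcp_pos: [0.5727, -0.0417, 0.0793]
orientation: [[0.115, -0.095, -0.989], [0.022, -0.995, 0.098], [-0.993, -0.033, -0.113]]
wrist_force: [-0.1, 0.0, 0.4]
grip_width: 0.0662
```

Request:
drive_tool --steps '[[[-30, 0, 6, 0], [-35, 0, 6, 0], [-36, 0, 6, 0], [-36, 0, 0, 0], [-30, 0, 0, 0]]]'

```text
time_s: 32.9
tcp_pos: [0.5301, -0.0433, 0.2515]
orientation: [[0.111, -0.094, -0.989], [0.023, -0.995, 0.098], [-0.994, -0.033, -0.109]]
wrist_force: [0.5, -0.9, 0.2]
grip_width: 0.0658
```

```bash
python3 -c "
from h import *
go(.661,-.05,.25,-95.6)
s=snap('side','s20.png')
cv2.imwrite('pics/s20c.png',cv2.resize(s['frame'][130:330,200:400,::-1],None,fx=3,fy=3,interpolation=cv2.INTER_CUBIC))
s=snap('top','t20.png')
"
```

```text
t 32.9 tcp [ 0.5301 -0.0433  0.2515] F [ 0.5 -0.9  0.2] w 0.0658 tilt [ 0.111  0.023 -0.994]
yang -95.43 delta mm [  15.9   -5.6 -130. ] spin 0.003 q6 1.52
```

View pics/s20c.png

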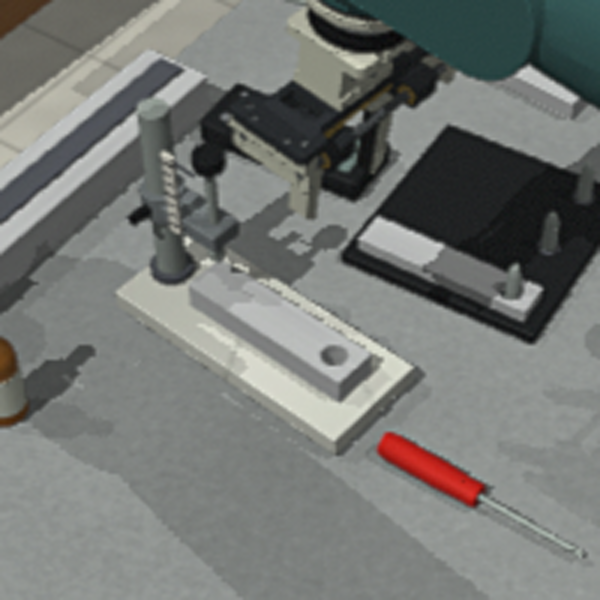

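Request:
drive_tool --steps '[[[0, -2, -24, 0], [0, -2, -30, 0], [2, -2, -30, 0], [4, 0, -24, 0], [4, 0, -10, 0]]]' --hand 0 --newtons 20

```text
time_s: 33.42
tcp_pos: [0.6517, -0.049, 0.267]
orientation: [[0.127, -0.095, -0.987], [0.02, -0.995, 0.098], [-0.992, -0.033, -0.125]]
wrist_force: [-0.4, -0.3, -0.1]
grip_width: 0.0373
```

Request:
drive_tool --steps '[[[0, 0, 0, 0], [0, 0, 0, 0], [0, 0, 0, 0], [0, 0, 0, 0], [0, 0, 0, 0]]]'

```text
time_s: 33.83
tcp_pos: [0.6494, -0.0488, 0.2658]
orientation: [[0.124, -0.095, -0.988], [0.021, -0.995, 0.098], [-0.992, -0.033, -0.121]]
wrist_force: [-0.3, -0.7, 0.1]
grip_width: 0.004
```

```bash
python3 -c "
from h import *
go(.659,-.051,.183,-95.6)
"
```

```text
t 33.83 tcp [ 0.6494 -0.0488  0.2658] F [-0.3 -0.7  0.1] w 0.004 tilt [ 0.124  0.021 -0.992]
yang -95.43 delta mm [83.3  4.   0.3] spin 0.003 q6 1.54
```

Request:
drive_tool --steps '[[[8, 2, -2, 0.003], [12, 1, -2, 0], [12, 0, 0, 0], [12, 0, 0, 0], [8, 0, 0, 0]]]'

```text
time_s: 34.25
tcp_pos: [0.6592, -0.0515, 0.2125]
orientation: [[0.128, -0.098, -0.987], [0.02, -0.995, 0.101], [-0.992, -0.033, -0.125]]
wrist_force: [-0.5, -0.4, 1.3]
grip_width: 0.0008
```

Request:
drive_tool --steps '[[[8, 0, 1, 0], [8, 0, 1, 0], [6, 0, 0, 0], [4, 0, 0, 0], [3, 0, 0, 0]]]'

```text
time_s: 34.67
tcp_pos: [0.6604, -0.0511, 0.1834]
orientation: [[0.128, -0.098, -0.987], [0.019, -0.995, 0.101], [-0.992, -0.032, -0.125]]
wrist_force: [-29.4, 0.1, 43.5]
grip_width: 0.0006
```

Request:
drive_tool --steps '[[[3, 0, 0, 0], [3, 0, 0, 0], [3, 0, 0, 0], [2, 0, 0, 0], [2, 0, 0, 0]]]'

```text
time_s: 35.08
tcp_pos: [0.6608, -0.0511, 0.1839]
orientation: [[0.133, -0.098, -0.986], [0.017, -0.995, 0.101], [-0.991, -0.03, -0.131]]
wrist_force: [-12.2, -0.5, 16.0]
grip_width: 0.0004
```

```bash
python3 -c "
from h import *
go(.659,-.051,.183,-95.6)
s=snap('side','s21.png')
cv2.imwrite('pics/s21c.png',cv2.resize(s['frame'][130:330,200:400,::-1],None,fx=3,fy=3,interpolation=cv2.INTER_CUBIC))
"
```

```text
t 35.08 tcp [ 0.6608 -0.0511  0.1839] F [-12.2  -0.5  16. ] w 0.0004 tilt [ 0.133  0.017 -0.991]
yang -95.6 delta mm [0.6 0.1 1.9] spin -0.0001 q6 1.54
```

View pics/s21c.png

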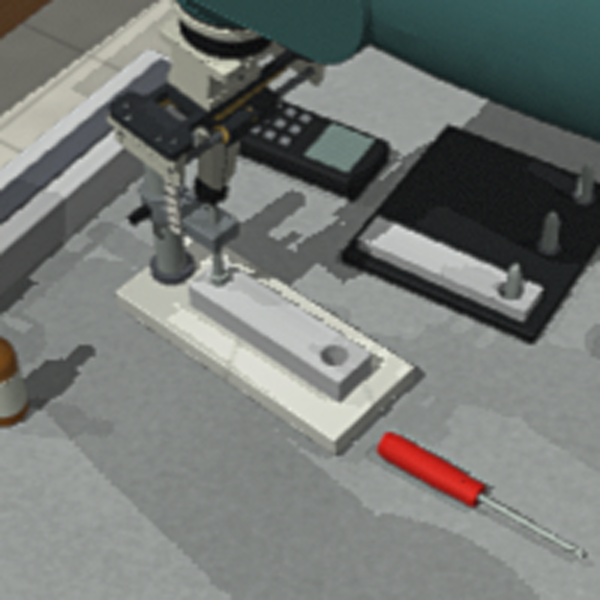

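Request:
drive_tool --steps '[[[2, 0, 0, 0], [2, 0, 0, 0], [2, 0, 0, 0], [2, 0, 0, 0], [2, 0, 0, 0]]]'

```text
time_s: 35.55
tcp_pos: [0.6609, -0.0512, 0.1838]
orientation: [[0.137, -0.097, -0.986], [0.016, -0.995, 0.1], [-0.99, -0.029, -0.135]]
wrist_force: [-14.6, -1.2, 18.4]
grip_width: 0.0004
```

Request:
drive_tool --steps '[[[-10, 0, 0, 0], [-20, 0, 0, 0], [-32, 0, 0, 0], [-36, 0, 4, 0], [-30, 0, 14, 0]]]'

```text
time_s: 35.97
tcp_pos: [0.6247, -0.0506, 0.3055]
orientation: [[0.128, -0.097, -0.987], [0.018, -0.995, 0.1], [-0.992, -0.031, -0.125]]
wrist_force: [0.4, -0.8, 1.4]
grip_width: 0.0007
```

Request:
drive_tool --steps '[[[-10, 0, 28, 0], [0, 0, 36, 0], [0, 0, 38, 0], [0, 0, 36, 0], [0, 0, 24, 0]]]' --hand 80

```text
time_s: 36.38
tcp_pos: [0.4606, -0.0339, 0.3019]
orientation: [[0.139, -0.096, -0.986], [0.018, -0.995, 0.099], [-0.99, -0.031, -0.136]]
wrist_force: [0.4, 0.4, -0.7]
grip_width: 0.0293
```

```bash
python3 -c "
from h import *
go(.58,-.0415,.2,-95.4)
s=snap('top','t22.png')
cv2.imwrite('pics/t22c.png',cv2.resize(s['frame'][140:290,280:480,::-1],None,fx=4,fy=4,interpolation=cv2.INTER_CUBIC))
"
```

```text
t 36.38 tcp [ 0.4606 -0.0339  0.3019] F [ 0.4  0.4 -0.7] w 0.0293 tilt [ 0.139  0.018 -0.99 ]
yang -95.49 delta mm [ 117.4   -0.7 -104.6] spin -0.0016 q6 1.52
```

View pics/t22c.png

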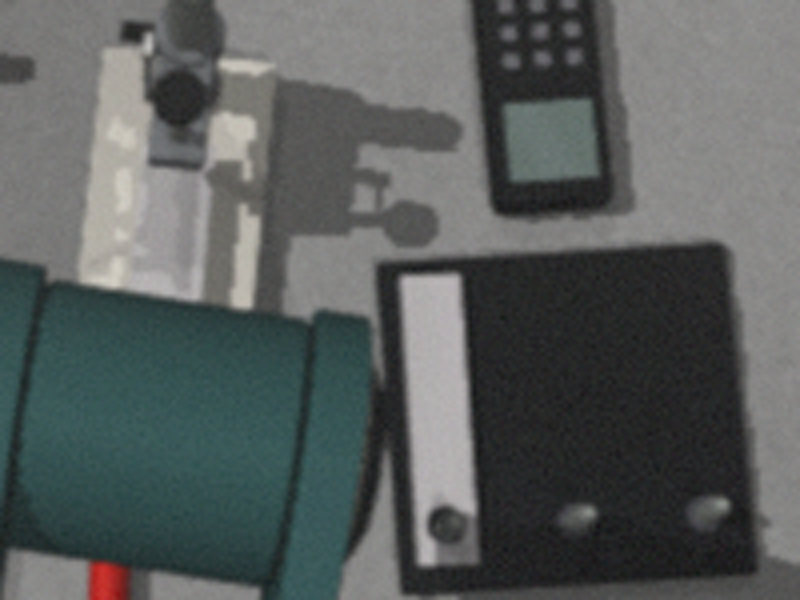

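Request:
drive_tool --steps '[[[10, 0, -14, 0], [16, 0, -18, 0], [20, 0, -18, 0], [20, 0, -16, 0], [20, 0, -12, 0]]]'

```text
time_s: 36.85
tcp_pos: [0.5509, -0.0395, 0.2327]
orientation: [[0.155, -0.095, -0.983], [0.016, -0.995, 0.099], [-0.988, -0.031, -0.152]]
wrist_force: [-0.5, -0.1, 0.1]
grip_width: 0.0668
```

```bash
python3 -c "
from h import *
go(.583,-.0418,.1,-95.4)
"
```

```text
t 36.85 tcp [ 0.5509 -0.0395  0.2327] F [-0.5 -0.1  0.1] w 0.0668 tilt [ 0.155  0.016 -0.988]
yang -95.45 delta mm [136.    3.4 -11.5] spin -0.0008 q6 1.53
```

Request:
drive_tool --steps '[[[18, 1, -2, 0], [24, 1, -2, 0], [26, 0, -2, 0], [24, 0, -1, 0], [18, 0, 0, 0]]]'

```text
time_s: 37.27
tcp_pos: [0.581, -0.0402, 0.1162]
orientation: [[0.153, -0.094, -0.984], [0.017, -0.995, 0.098], [-0.988, -0.032, -0.151]]
wrist_force: [0.2, -0.1, -0.5]
grip_width: 0.0799
```

```bash
python3 -c "
from h import *
go(.583,-.0418,.04,-95.4)
s=snap('side','s23.png')
cv2.imwrite('pics/s23c.png',cv2.resize(s['frame'][130:330,200:400,::-1],None,fx=3,fy=3,interpolation=cv2.INTER_CUBIC))
"
```

```text
t 37.27 tcp [ 0.581  -0.0402  0.1162] F [ 0.2 -0.1 -0.5] w 0.0799 tilt [ 0.153  0.017 -0.988]
yang -95.42 delta mm [75.5  3.9  9.4] spin -0.0004 q6 1.53
```

View pics/s23c.png

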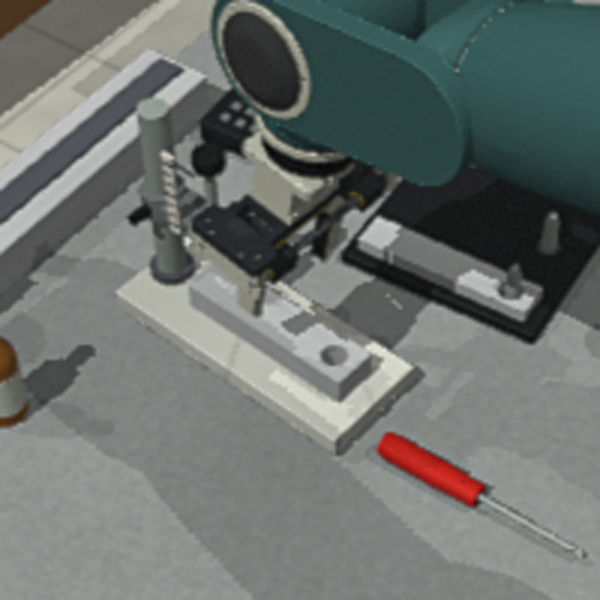

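Request:
drive_tool --steps '[[[12, 1, 3, 0], [16, 1, 3, 0], [18, 0, 2, 0], [16, 0, 2, 0], [8, 0, 0, 0]]]'

```text
time_s: 37.73
tcp_pos: [0.5829, -0.0394, 0.0388]
orientation: [[0.148, -0.094, -0.984], [0.019, -0.995, 0.098], [-0.989, -0.033, -0.146]]
wrist_force: [0.2, 0.7, -0.3]
grip_width: 0.0803
```

```bash
python3 -c "
from h import *
go(.583,-.0418,.04,-95.4)
"
```

```text
t 37.73 tcp [ 0.5829 -0.0394  0.0388] F [ 0.2  0.7 -0.3] w 0.0803 tilt [ 0.148  0.019 -0.989]
yang -95.41 delta mm [-1.3  2.3 -0.5] spin -0.0002 q6 1.52
```

Request:
drive_tool --steps '[[[-1, 2, 0, 0], [0, 0, 0, 0], [0, 0, 0, 0], [0, 0, 0, 0], [0, 0, 0, 0]]]' --hand 10 --newtons 50

```text
time_s: 38.15
tcp_pos: [0.5842, -0.0417, 0.0414]
orientation: [[0.149, -0.094, -0.984], [0.019, -0.995, 0.098], [-0.989, -0.033, -0.146]]
wrist_force: [-0.7, 0.3, -0.4]
grip_width: 0.0513
```

Request:
drive_tool --steps '[[[0, 0, 0, 0], [0, 0, 0, 0], [0, 0, 0, 0], [0, 0, 0, 0], [0, 0, 0, 0]]]'

```text
time_s: 38.57
tcp_pos: [0.5842, -0.0417, 0.0424]
orientation: [[0.15, -0.094, -0.984], [0.019, -0.995, 0.098], [-0.989, -0.033, -0.147]]
wrist_force: [-0.3, -0.5, -3.2]
grip_width: 0.0435
```

Request:
drive_tool --steps '[[[-5, 0, 0, 0], [-8, 0, 6, 0], [-6, 0, 14, 0], [-5, 0, 20, 0], [-5, 0, 22, 0]]]'

```text
time_s: 38.98
tcp_pos: [0.5174, -0.0361, 0.0633]
orientation: [[0.148, -0.094, -0.985], [0.019, -0.995, 0.098], [-0.989, -0.033, -0.145]]
wrist_force: [0.5, -0.1, -3.5]
grip_width: 0.0436
```

```bash
python3 -c "
from h import *
go(.47,-.03,.13,-95.4)
"
```

```text
t 38.98 tcp [ 0.5174 -0.0361  0.0633] F [ 0.5 -0.1 -3.5] w 0.0436 tilt [ 0.148  0.019 -0.989]
yang -95.4 delta mm [-72.8  -3.9  37.5] spin 0.0 q6 1.51
```

Request:
drive_tool --steps '[[[-12, 0, 16, 0], [-20, 0, 10, 0], [-24, 0, 4, 0], [-20, 0, 0, 0], [-10, 4, 0, 0]]]'

```text
time_s: 39.4
tcp_pos: [0.4657, -0.0376, 0.1464]
orientation: [[0.144, -0.093, -0.985], [0.02, -0.995, 0.097], [-0.989, -0.033, -0.142]]
wrist_force: [0.8, 0.3, -1.9]
grip_width: 0.0439
```

```bash
python3 -c "
from h import *
go(.515,-.3675,.14,-86.3)
"
```

```text
t 39.4 tcp [ 0.4657 -0.0376  0.1464] F [ 0.8  0.3 -1.9] w 0.0439 tilt [ 0.144  0.02  -0.989]
yang -95.36 delta mm [  7.  323.9 -79.7] spin -0.1581 q6 1.5
```

Request:
drive_tool --steps '[[[0, 22, -4, -0.016], [0, 30, -5, -0.016], [0, 32, -6, -0.016], [0, 32, -6, -0.016], [0, 32, -5, -0.016]]]'

```text
time_s: 39.82
tcp_pos: [0.4824, -0.1891, 0.1522]
orientation: [[0.153, -0.004, -0.988], [0.019, -1.0, 0.007], [-0.988, -0.02, -0.153]]
wrist_force: [1.0, 0.2, -2.9]
grip_width: 0.0438
```

```bash
python3 -c "
from h import *
go(.515,-.3675,.14,-86.3)
"
```

```text
t 39.82 tcp [ 0.4824 -0.1891  0.1522] F [ 1.   0.2 -2.9] w 0.0438 tilt [ 0.153  0.019 -0.988]
yang -90.2 delta mm [ 13.7 178.5 -31.5] spin -0.0681 q6 1.09
```

Request:
drive_tool --steps '[[[2, 30, -6, -0.016], [2, 32, -6, -0.016], [2, 32, -4, -0.016], [2, 30, -2, -0.016], [2, 22, 0, 0]]]'

```text
time_s: 40.23
tcp_pos: [0.5039, -0.3455, 0.1427]
orientation: [[0.154, 0.062, -0.986], [0.018, -0.998, -0.06], [-0.988, -0.008, -0.155]]
wrist_force: [0.2, -0.0, -3.6]
grip_width: 0.0433
```

```bash
python3 -c "
from h import *
go(.515,-.3675,.12,-86.3)
"
```

```text
t 40.23 tcp [ 0.5039 -0.3455  0.1427] F [ 0.2 -0.  -3.6] w 0.0433 tilt [ 0.154  0.018 -0.988]
yang -86.44 delta mm [23.8 22.8 -6.1] spin -0.0024 q6 0.79
```

Request:
drive_tool --steps '[[[4, 12, -4, 0], [6, 6, -2, 0], [6, 1, -1, 0], [4, 0, 0, 0], [0, 0, 0, 0]]]'

```text
time_s: 40.65
tcp_pos: [0.5132, -0.3687, 0.1199]
orientation: [[0.151, 0.058, -0.987], [0.018, -0.998, -0.056], [-0.988, -0.01, -0.152]]
wrist_force: [-0.1, 0.1, -2.7]
grip_width: 0.0434
```

```bash
python3 -c "
from h import *
go(.515,-.3675,.12,-86.3)
s=snap('side','s24.png')
cv2.imwrite('pics/s24c.png',cv2.resize(s['frame'][120:250,320:450,::-1],None,fx=5,fy=4.6,interpolation=cv2.INTER_CUBIC))
s=snap('top','t24.png')
cv2.imwrite('pics/t24c.png',cv2.resize(s['frame'][200:300,370:490,::-1],None,fx=6,fy=6,interpolation=cv2.INTER_CUBIC))
"
```

```text
t 40.65 tcp [ 0.5132 -0.3687  0.1199] F [-0.1  0.1 -2.7] w 0.0434 tilt [ 0.151  0.018 -0.988]
yang -86.68 delta mm [ 0.2 -1.1 -1.9] spin -0.0066 q6 0.77
```

View pics/s24c.png

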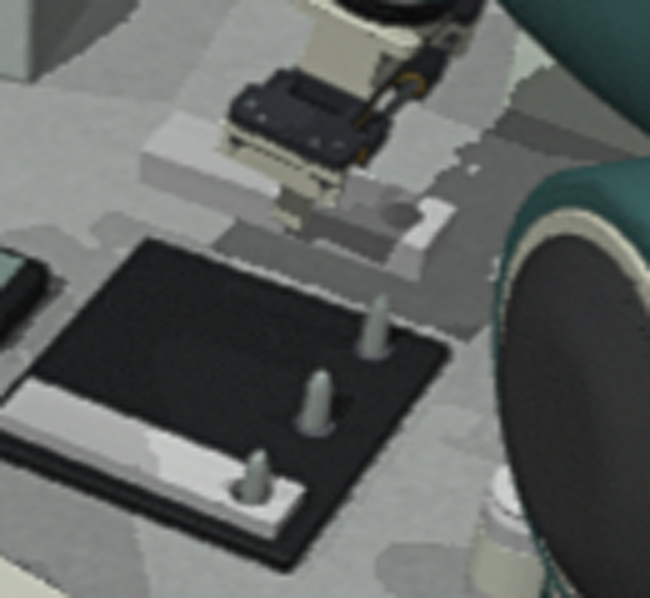

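View pics/t24c.png

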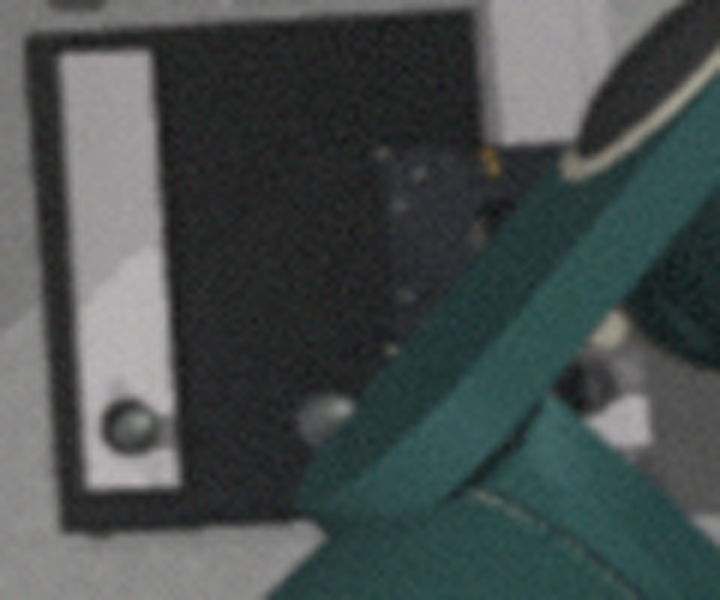

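```bash
python3 -c "
from h import *
print(px(load('top'),467.8,263,.1355).round(4),px(load('side'),400.4,166.3,.1355).round(4))
s=load('side');print('post2 side tip/base',px(s,320+380/5,120+300/4.6,.06).round(4),px(s,320+374/5,120+352/4.6,.015).round(4))
a=s['frame'];
P=cloud(s);m=(P[...,0]>.42)&(P[...,0]<.48)&(P[...,1]>-.40)&(P[...,1]<-.34)&(P[...,2]>.11)&(P[...,2]<.16)
print(np.median(P[m][:,2]))
"
```

```text
[ 0.4602 -0.3736  0.1355] [ 0.4528 -0.3712  0.1355]
post2 side tip/base [ 0.4572 -0.3719  0.06  ] [ 0.4552 -0.3718  0.015 ]
0.1319635911190336
```

Request:
drive_tool --steps '[[[2, -1, -1, -0.006], [5, 0, 0, 0], [7, 0, 1, 0], [7, 0, 1, 0], [5, 0, 1, 0]]]'

```text
time_s: 41.17
tcp_pos: [0.5166, -0.3655, 0.0959]
orientation: [[0.155, 0.068, -0.986], [0.016, -0.998, -0.066], [-0.988, -0.005, -0.156]]
wrist_force: [0.1, 0.2, -4.3]
grip_width: 0.0439
```

```bash
python3 -c "
from h import *
go(.515,-.3675,.085,-86.3)
"
```

```text
t 41.17 tcp [ 0.5166 -0.3655  0.0959] F [ 0.1  0.2 -4.3] w 0.0439 tilt [ 0.155  0.016 -0.988]
yang -86.12 delta mm [10.5  1.9  3.4] spin 0.0031 q6 0.76
```

Request:
drive_tool --steps '[[[2, 1, 1, 0.002], [4, 1, 1, 0], [4, 0, 1, 0], [3, 0, 1, 0], [0, 0, 0, 0]]]'

```text
time_s: 41.58
tcp_pos: [0.5138, -0.3673, 0.0786]
orientation: [[0.153, 0.065, -0.986], [0.017, -0.998, -0.063], [-0.988, -0.007, -0.154]]
wrist_force: [0.7, -0.1, -3.7]
grip_width: 0.0435
```

```bash
python3 -c "
from h import *
go(.515,-.3675,.085,-86.3)
s=snap('side','s25.png')
cv2.imwrite('pics/s25c.png',cv2.resize(s['frame'][140:220,350:450,::-1],None,fx=7,fy=7,interpolation=cv2.INTER_CUBIC))
s=snap('top','t25.png')
cv2.imwrite('pics/t25c.png',cv2.resize(s['frame'][230:290,430:500,::-1],None,fx=9,fy=9,interpolation=cv2.INTER_CUBIC))
"
```

```text
t 41.58 tcp [ 0.5138 -0.3673  0.0786] F [ 0.7 -0.1 -3.7] w 0.0435 tilt [ 0.153  0.017 -0.988]
yang -86.25 delta mm [-6.1  0.3 -2.1] spin 0.0008 q6 0.76
```

View pics/s25c.png

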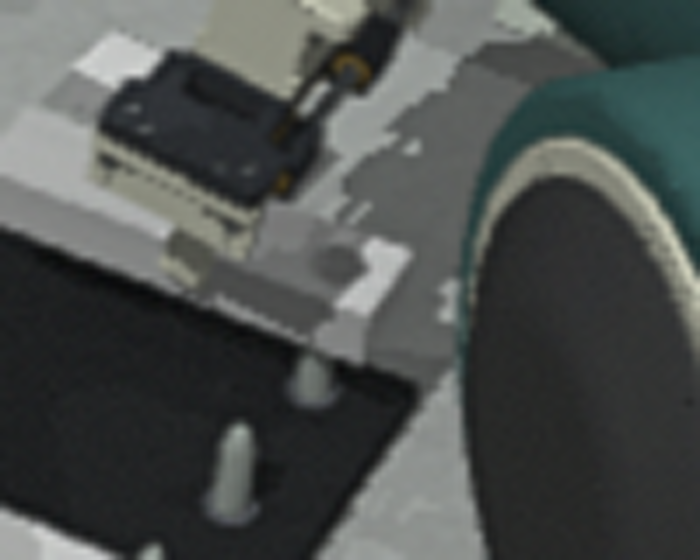

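View pics/t25c.png

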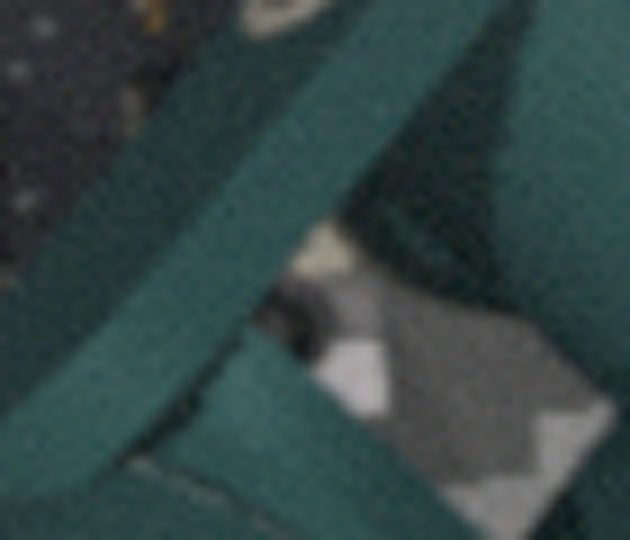

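```bash
python3 -c "
from h import *
s=load('side')
for z in (.0942,.092): print(px(s,398.6,177.1,z).round(4))
t=load('top');print('top hole ~',px(t,430+308/9,230+322/9,.0942).round(4))
q=arm.read_state()['q'];print(q.round(3))
"
```

```text
[ 0.4531 -0.3717  0.0942]
[ 0.4541 -0.3739  0.092 ]
top hole ~ [ 0.459  -0.376   0.0942]
[-0.715  0.024  1.774  0.12   1.24   0.757]
```

Request:
drive_tool --steps '[[[1, -1, -2, 0], [2, 0, 0, 0], [3, 0, 0, 0], [3, 0, 0, 0], [1, 0, 0, 0]]]'

```text
time_s: 42.1
tcp_pos: [0.5185, -0.3664, 0.0704]
orientation: [[0.156, 0.065, -0.986], [0.015, -0.998, -0.064], [-0.988, -0.005, -0.156]]
wrist_force: [-1.2, -0.1, -3.6]
grip_width: 0.0436
```

```bash
python3 -c "
from h import *
go(.516,-.3668,.065,-86.3)
s=snap('side','s26.png')
cv2.imwrite('pics/s26c.png',cv2.resize(s['frame'][150:210,370:430,::-1],None,fx=10,fy=10,interpolation=cv2.INTER_CUBIC))
"
```

```text
t 42.1 tcp [ 0.5185 -0.3664  0.0704] F [-1.2 -0.1 -3.6] w 0.0436 tilt [ 0.156  0.015 -0.988]
yang -86.25 delta mm [5.  0.3 3.3] spin 0.0009 q6 0.76
```

View pics/s26c.png

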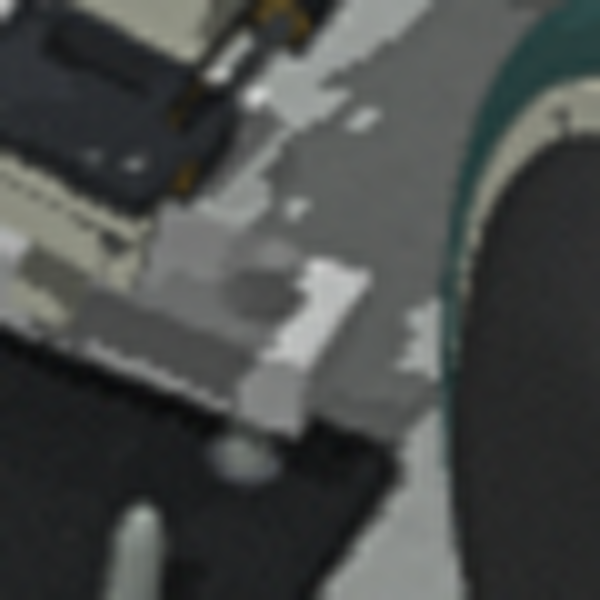

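```bash
python3 -c "
from h import *
s=load('side')
print(px(s,396.5,179,.086).round(4))
for z in(.05,.055,.06): print(proj(s,(.4565,-.3715,z)))
R=arm.read_state()['orientation'];print('jaw roll',R[2,1])
"
```

```text
[ 0.4577 -0.3696  0.086 ]
(np.float64(395.74307627818047), np.float64(187.88488527343884))
(np.float64(395.94230305966505), np.float64(186.64159510484006))
(np.float64(396.1425158196906), np.float64(185.39215186075012))
jaw roll -0.005375595249004259
```

Request:
drive_tool --steps '[[[0, 1, 2, 0], [2, 0, 0, 0], [2, 0, 0, 0], [2, 0, 1, 0], [1, 0, 0, 0]]]'

```text
time_s: 42.57
tcp_pos: [0.5165, -0.3676, 0.0624]
orientation: [[0.156, 0.065, -0.986], [0.015, -0.998, -0.064], [-0.988, -0.005, -0.156]]
wrist_force: [0.2, 0.3, -3.4]
grip_width: 0.0433
```

```bash
python3 -c "
from h import *
go(.5165,-.3675,.05,-86.3)
s=snap('side','s27.png')
cv2.imwrite('pics/s27c.png',cv2.resize(s['frame'][150:210,370:430,::-1],None,fx=10,fy=10,interpolation=cv2.INTER_CUBIC))
"
```

```text
t 42.57 tcp [ 0.5165 -0.3676  0.0624] F [ 0.2  0.3 -3.4] w 0.0433 tilt [ 0.156  0.015 -0.988]
yang -86.25 delta mm [12.2 -0.1  1.9] spin 0.0009 q6 0.76
```

View pics/s27c.png

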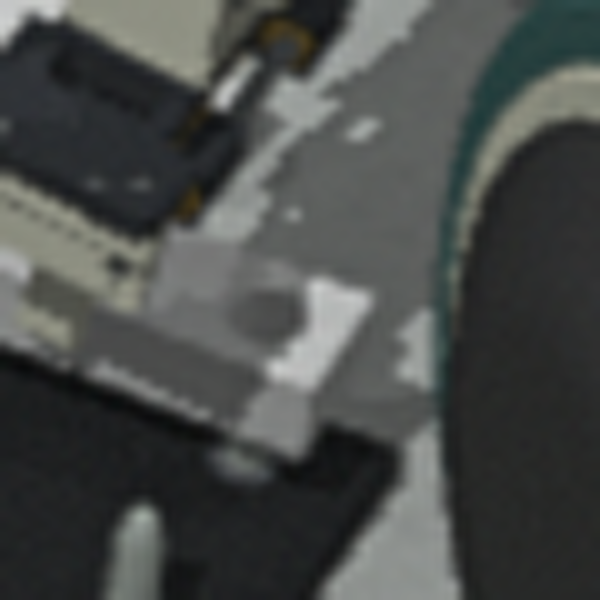

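Request:
drive_tool --steps '[[[2, 0, 0, 0], [3, 0, 1, 0], [3, 0, 0, 0], [3, 0, 1, 0], [1, 0, 0, 0]]]'

```text
time_s: 43.03
tcp_pos: [0.5165, -0.3676, 0.049]
orientation: [[0.156, 0.065, -0.986], [0.015, -0.998, -0.064], [-0.988, -0.005, -0.156]]
wrist_force: [0.1, -0.1, -4.5]
grip_width: 0.0436
```

```bash
python3 -c "
from h import *
go(.5165,-.3675,.03,-86.3)
s=snap('side','s28.png')
cv2.imwrite('pics/s28c.png',cv2.resize(s['frame'][150:210,370:430,::-1],None,fx=10,fy=10,interpolation=cv2.INTER_CUBIC))
"
```

```text
t 43.03 tcp [ 0.5165 -0.3676  0.049 ] F [ 0.1 -0.1 -4.5] w 0.0436 tilt [ 0.156  0.015 -0.988]
yang -86.25 delta mm [18.8  0.   2.9] spin 0.0009 q6 0.75
```

View pics/s28c.png

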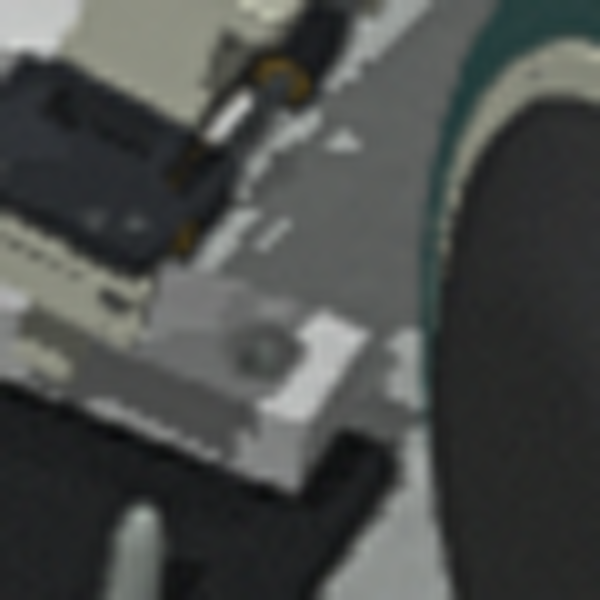

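Post tip visible centred in the eye (crop 262,350) with no contact force. Continuing down.

Request:
drive_tool --steps '[[[3, 0, 0, 0], [4, 0, 1, 0], [4, 0, 0, 0], [3, 0, 1, 0], [2, 0, 0, 0]]]'

```text
time_s: 43.5
tcp_pos: [0.5172, -0.3675, 0.0316]
orientation: [[0.156, 0.065, -0.986], [0.015, -0.998, -0.064], [-0.988, -0.005, -0.157]]
wrist_force: [-0.5, 0.4, -3.7]
grip_width: 0.0435
```

Request:
drive_tool --steps '[[[2, 0, 0, 0], [2, 0, 0, 0], [1, 0, 0, 0], [1, 0, 0, 0], [0, 0, 0, 0]]]'

```text
time_s: 43.92
tcp_pos: [0.5186, -0.368, 0.0279]
orientation: [[0.157, 0.066, -0.985], [0.014, -0.998, -0.064], [-0.988, -0.004, -0.157]]
wrist_force: [-0.6, -0.6, -3.7]
grip_width: 0.0434
```

```bash
python3 -c "
from h import *
go(.5165,-.3675,.0275,-86.3)
s=snap('side','s29.png')
cv2.imwrite('pics/s29c.png',cv2.resize(s['frame'][150:210,370:430,::-1],None,fx=10,fy=10,interpolation=cv2.INTER_CUBIC))
"
```

```text
t 43.92 tcp [ 0.5186 -0.368   0.0279] F [-0.6 -0.6 -3.7] w 0.0434 tilt [ 0.157  0.014 -0.988]
yang -86.24 delta mm [ 0.  -0.7  2.1] spin 0.001 q6 0.75
```

View pics/s29c.png

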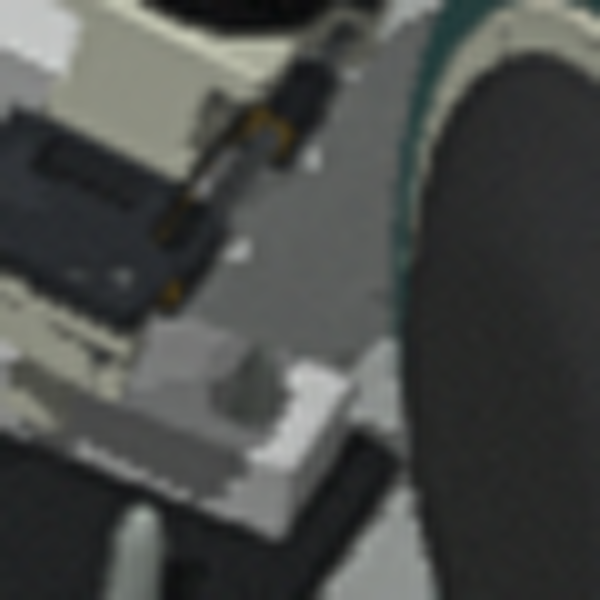

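Almost on the deck; a final touch down, then release.

Request:
drive_tool --steps '[[[2, 0, 2, 0], [1, 0, 0, 0], [1, 0, 0, 0], [1, 0, 0, 0], [0, 0, 0, 0]]]'

```text
time_s: 44.38
tcp_pos: [0.5196, -0.3687, 0.0278]
orientation: [[0.163, 0.066, -0.984], [0.012, -0.998, -0.065], [-0.987, -0.002, -0.163]]
wrist_force: [-0.6, 1.0, -2.0]
grip_width: 0.0437
```

Request:
drive_tool --steps '[[[0, 0, 0, 0], [0, 0, 0, 0], [0, 0, 0, 0], [0, 0, 0, 0], [0, 0, 0, 0]]]' --hand 66

```text
time_s: 44.8
tcp_pos: [0.5203, -0.3692, 0.0282]
orientation: [[0.165, 0.066, -0.984], [0.011, -0.998, -0.065], [-0.986, -0.0, -0.165]]
wrist_force: [-1.2, 0.1, 0.1]
grip_width: 0.0652
```

Request:
drive_tool --steps '[[[0, 0, 0, 0], [-5, 0, -1, 0], [-14, 0, -2, 0], [-26, 0, -3, 0], [-36, 0, 0, 0]]]'

```text
time_s: 45.22
tcp_pos: [0.5107, -0.3674, 0.1055]
orientation: [[0.156, 0.066, -0.985], [0.018, -0.998, -0.064], [-0.988, -0.008, -0.157]]
wrist_force: [0.4, 0.0, -0.1]
grip_width: 0.0661
```

Request:
drive_tool --steps '[[[-36, 0, 0, 0], [-36, 20, 0, 0], [-10, 36, 0, 0], [0, 38, 0, 0], [0, 30, 0, 0]]]'

```text
time_s: 45.63
tcp_pos: [0.5067, -0.4926, 0.2081]
orientation: [[0.168, 0.071, -0.983], [0.007, -0.997, -0.071], [-0.986, 0.005, -0.168]]
wrist_force: [0.6, -0.2, 0.3]
grip_width: 0.066
```

Request:
drive_tool --steps '[[[0, 30, 0, 0], [0, 30, 0, 0], [0, 20, 0, 0], [0, 0, 0, 0], [0, 0, 0, 0]]]'

```text
time_s: 46.05
tcp_pos: [0.5109, -0.5819, 0.2165]
orientation: [[0.171, 0.068, -0.983], [0.001, -0.998, -0.068], [-0.985, 0.01, -0.171]]
wrist_force: [-0.1, 0.2, 0.4]
grip_width: 0.0663
```

```bash
python3 -c "
from h import *
go(.5165,-.3675,.0275,-86.3)
s=snap('side','s30.png')
cv2.imwrite('pics/s30c.png',cv2.resize(s['frame'][130:250,300:440,::-1],None,fx=5,fy=5,interpolation=cv2.INTER_CUBIC))
s=snap('top','t30.png')
print(fitrect(s,(.40,.66,-.43,-.32),.036,.05,.18,.044),fitrect(s,(.40,.66,-.27,-.16),.024,.036,.18,.036))
P=cloud(s);m=(P[...,0]>.6)&(P[...,0]<.69)&(abs(P[...,1]+.05)<.04)&(P[...,2]>.2)&(P[...,2]<.23);print('knob z',np.median(P[m][:,2]),m.sum())
"
```

```text
t 46.05 tcp [ 0.5109 -0.5819  0.2165] F [-0.1  0.2  0.4] w 0.0663 tilt [ 0.171  0.001 -0.985]
yang -86.12 delta mm [ 187.5 -215.5   12.2] spin 0.0031 q6 0.56
(array([ 530.99481201, -368.22506714]), 4.002997875213623, (180.5194854736328, 46.46579360961914), np.float64(0.04320439583639124), 1293) (array([ 547.53399658, -216.66104126]), -8.606620788574219, (72.36115264892578, 237.5793914794922), np.float64(0.02928258957363261), 983)
knob z 0.21484729051901996 174
```

View pics/s30c.png

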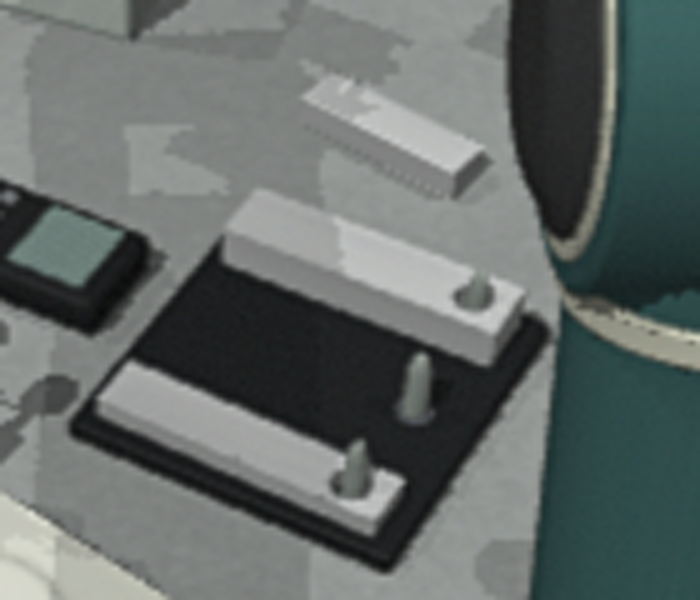

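View pics/t30.png

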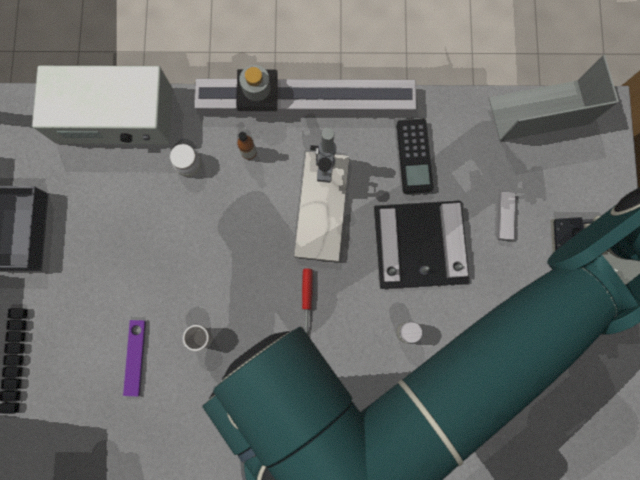

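```bash
python3 -c "
from h import *
P=cloud(load('top')).reshape(-1,3)
for nm,y0,y1,zl,zh in(('thick',-.385,-.35,.036,.052),('thin',-.222,-.195,.022,.037)):
    for a,b in ((.43,.448),(.48,.51),(.54,.57),(.58,.615)):
        m=(P[:,0]>a)&(P[:,0]<b)&(P[:,1]>y0)&(P[:,1]<y1)&(P[:,2]>zl)&(P[:,2]<zh);print(nm,a,np.median(P[m][:,2]).round(4),m.sum())
print(arm.job_done())
"
```

```text
thick 0.43 0.043 49
thick 0.48 0.0436 169
thick 0.54 0.0429 171
thick 0.58 0.0435 199
thin 0.43 0.0286 63
thin 0.48 0.0288 140
thin 0.54 0.0299 129
thin 0.58 0.0294 127
the job is handed in; nothing more can be done
None
```

I did the zero check on bare granite, then gauged and racked the two plates that were there, thin first and thick second, and handed the job in at about 46 s. The middle plate was absent. The job gives no verdict, so what follows is from my own last checks.

| Step | What I did | Last check |
|---|---|---|
| Zero check | Pressed the knob until the foot stopped on the granite | Tool tip stopped at 0.155 m with 23 N, as expected for a reading of 0 |
| Thin plate | Gauged it, then threaded it on post0 | Tip stopped at 0.169 m, which reads 14 mm; top of the plate on the rack is 0.029–0.030 m along its length, so it lies flat |
| Thick plate | Gauged it, then threaded it on post2 | Tip stopped at 0.184 m, which reads about 28–29 mm; top of the plate on the rack is 0.043–0.044 m, so it lies flat |

- **Knock:** The thick plate was knocked a few centimetres while I was racking the thin one. I measured it again and picked it up from its new place.
- **Gauge and bystanders:** The knob is back at 0.215 m, so the gauge is up. The gripper is clear, and the bystanders and the purple look-alike look unmoved in the last picture.
- **Less certain:** The two cameras disagreed by 3–5 mm on the eyes and posts. By the top camera the thick plate's eye sits about 4–5 mm from its post's centre, within the 8 mm allowed.
- **Less certain:** The tool's tilt crept up to about 0.17 rad over the run. It did not show in how the plates lie.

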